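# Make up the soldering kit and the wax-carving kit

## Robot

A 7-joint arm with a two-finger parallel gripper is mounted at the origin on a cart in front of the work surface, level with it; the furniture and walls round the work are solid. World frame = base frame: x ahead of the robot, y to its left, z up, the work surface at z = 0. Lengths are in m, angles in rad, forces in N, time in s.
With the tool pointing down it reaches from about 0.425 to 0.925 m from the base axis. Payload 6.8 kg.
Tool frame: the origin (TCP) lies midway between the tips of the shut fingers; the grasp point (between the pads) lies 19 mm behind it; z points along the fingers, y is the line along which they close (so a half turn about z gives the same grasp; the last joint's range is limited). The gripper opens to 85 mm and grips with 20 to 120 N. Pads are 22 mm wide; open, the fingers measure 114 mm over their backs; the gripper's body (76 mm by 85 mm) begins 54 mm behind the grasp point. The pads swing forward as they close: fully open they stand 13 mm farther back than shut.
Start: joints at [-1.221, 0.477, 0.022, 1.555, -0.011, 1.109, -0.083], TCP at [0.298, 0.606, 0.201] pointing down, gripper open.
Joint ranges: [-2.96, 2.96], [-0.34, 2.1], [-1.41, 1.46], [0.24, 2.44], [-1.37, 4.51], [0.17, 1.92], [-2.96, 2.96]. Speed limits (rad/s): [2.39, 2.39, 3.14, 3.14, 3.14, 3.14, 3.14].

## Interface

Orientations are given as a rotation vector (axis times angle).
In Python, from bench import status, vision, r gives the robot as it stands. The module is installed in compiled form; this text tells all that it offers.
- The arm moves only by the shell command python3 -m handwheel 'ROWS' [OPENING] [FORCE]. ROWS is JSON, a list of rows, each an object with "dp": the shift along the tool's x, y, z in m, a list of three; "delta_rot": the turn, a rotation vector about the tool's x, y, z in rad, a list of three. In form: [{"dp": [x, y, z], "delta_rot": [rx, ry, rz]}, ...]. A call has 1 to 12 rows; each row is the pose to reach, as a shift and turn from the pose commanded when the call began, along the tool's axes at that moment; what a row does not reach only later rows make up. A row lasts 1/8 s, in which the tool goes at most 62.5 mm and 10.7 degrees, less where a joint would pass 70% of its speed; a pose out of reach is approached as far as the arm can. A call with a gripper value outside its range is refused whole. OPENING is the opening, from 0 (shut) to 1 (fully open), set as the call begins (- or left out, the last holds). The fingers move at their own pace and stop on an object; FORCE is the grip in N (left out, the last holds). Time passes only in rows, so rows that repeat a pose let the fingers close. It gives the time, the measured TCP pose, the force, the opening and the grip force at its end, in the units of the state.
- status.get_obs(): the state, without advancing time (a new reading comes with each control period).
- vision.grab_frame(name): name is "side" or "top" or "wrist"; returns a dict with "img" (420x560x3 uint8, blue, green, red), "fovy" (degrees; the focal length in pixels is half the picture's height over the tangent of half this angle, whatever the lens; pixels are square), "cx", "cy" (the principal point, pixels), "world_from_camera" (4x4, takes a point from camera to world coordinates). Camera axes: x right, y up, looking along -z (the intrinsics and any distortion apply to the point x, -y, -z); pixel columns grow to the right and rows downward; lengths in m; the calibration is good to about 2 mm. A picture is of the moment at which its call begins. There is no depth.
- r.hand_in(): hands the job in; it is judged then, once.
The state is a dict: "clock": time; "joints": joint angles; "qvel": joint speeds; "tau": joint torques, N m; "tcp_pos": TCP position; "orientation": TCP orientation; "contact_force": force on the tool from outside, world axes, zero at the start; "moment": the same for the moment, N m; "grip_width": finger opening in m; "gripper_force": force on a finger pad.
Only numpy, scipy, OpenCV 4.12 (cv2) and the standard library are available. Lean on these libraries where they do the work, as an engineer would, in place of code of your own. Each camera call takes 0.05 s, during which the arm holds its last target. There are 200 camera calls.

## Task

Make up the two kit trays for the evening class: the soldering kit (the tray with two round wells) gets the tweezers, the flux jar and the ring blank, and the wax-carving kit (the tray with the rectangular well) gets the needle file and the block of carving wax. Lay each thing in the well cut for it, down on the felt: a long tool in the groove of its tray, the jar upright in the larger round well and the ring flat in the smaller, the wax upright in the rectangular one. The loupe and the emery block belong to neither kit: leave them where they lie.

Things in the scene. Friction and masses are not known exactly. Their poses are not given: they have to be found in the camera images.
- solder_kit_tray: Soldering kit tray: flat pale wood with dark edging, 118 (x) x 204 (y) x 9 mm, fixed, with one groove and two round wells, through to grey felt 3 mm above the bench. Origin: centre of underside, z up. Wells in its frame (mm): groove 30 (x) x 168 (y) at x -30, y 0 (tweezers); larger round well, 44 across, at x +26, y +48 (flux jar); smaller round well, 36 across, at x +26, y -48 (ring).
- wax_kit_tray: Wax-carving kit tray: flat pale wood with dark edging, 118 (x) x 204 (y) x 9 mm, fixed, with one groove and one rectangular well, through to grey felt 3 mm above the bench. Origin: centre of underside, z up. Wells in its frame (mm): groove 30 (x) x 180 (y) at x -30, y 0 (needle file); rectangular well 42 (x) x 62 (y) at x +26, y 0 (wax).
- tweezers: Straight steel tweezers lying flat, 12 (x) x 150 (y, their length) x 8 (z) mm, 30 g. Origin: centre of the underside; points to -y. Grip across the 12 mm width at the middle. Fits its groove either way round.
- flux_jar: Low round black flux jar, open, with hard amber flux, 27 mm in diameter, 10 mm high, 30 g. Origin: centre of the underside, z up. Grip across the outside.
- ring_blank: Plain silver ring blank lying flat, 21 mm outside diameter, 4 mm high, 12 g. Origin: centre of the underside, z up. Grip across the outside with the fingertips just above the bench.
- needle_file: Needle file lying flat, 162 mm long (y): round wooden handle 12 mm in diameter from y +29 to +81 mm, thin steel blade 6 mm wide and 8 mm high towards -y, about 40 g. Origin: middle of its length, on the underside. Grip across the handle near its inner end, y about +38 mm, close to the balance point. Fits its groove either way round.
- wax_block: Block of green carving wax standing upright, 24 (x) x 45 (y) x 41 (z) mm, about 70 g. Origin: centre of the underside. Grip across the 24 mm width; its 45 mm side goes along the 62 mm side of the well.
- loupe: Folded loupe, two silver plates with a black lens body between, 26 x 30 x 15 mm. Origin: centre of the underside. Loose; belongs to no kit and stays where it lies.
- emery_block: Small dark brown rubber emery block with a white patch on top, 14 (x) x 40 (y) x 12 (z) mm. Origin: centre of the underside. Loose; belongs to no kit and stays where it lies.

How it is judged:
At the end, for the whole second after the job is handed in: Each thing at rest in its own well of its own tray, centred within 10 mm (wax 11; tools 13 along): tools along the groove within 0.13 rad; jar, ring and wax on the felt within 2.5 mm, tilted under 0.12 rad, wax along its well within 0.5 rad; loupe and emery block within 15 mm of their start (x of tweezers in the frame of solder_kit_tray between -0.04 and -0.02 m and y of tweezers in the frame of solder_kit_tray between -0.013 and 0.013 m and z of tweezers in the frame of solder_kit_tray below 0.01 m and linear speed of each of tweezers, flux_jar, ring_blank, needle_file, wax_block below 0.02 m/s and angle between the y axis of tweezers and the y axis of solder_kit_tray, either way round below 0.13 rad and x of flux_jar in the frame of solder_kit_tray between 0.016 and 0.036 m and y of flux_jar in the frame of solder_kit_tray between 0.038 and 0.058 m and z of each of flux_jar, ring_blank in the frame of solder_kit_tray below 0.0055 m and angle between each of flux_jar, ring_blank, wax_block's own z axis and vertical below 0.12 rad and x of ring_blank in the frame of solder_kit_tray between 0.016 and 0.036 m and y of ring_blank in the frame of solder_kit_tray between -0.058 and -0.038 m and x of needle_file in the frame of wax_kit_tray between -0.04 and -0.02 m and y of needle_file in the frame of wax_kit_tray between -0.013 and 0.013 m and z of needle_file in the frame of wax_kit_tray below 0.01 m and angle between the y axis of needle_file and the y axis of wax_kit_tray, either way round below 0.13 rad and x of wax_block in the frame of wax_kit_tray between 0.015 and 0.037 m and y of wax_block in the frame of wax_kit_tray between -0.011 and 0.011 m and z of wax_block in the frame of wax_kit_tray below 0.0055 m and angle between the y axis of wax_block and the y axis of wax_kit_tray, either way round below 0.5 rad and distance of each of loupe, emery_block from where it was at the start of the episode below 0.015 m); the robot touches nothing.
It fails at once if the loupe is pushed from its place (distance of loupe from where it was at the start of the episode above 0.02 m).
It fails at once if the emery block is pushed from its place (distance of emery_block from where it was at the start of the episode above 0.02 m).
It also fails if it takes over 115 s, if anything falls off the work surface, if the arm or the gripper's body presses on something with over 40 N, if the wrist force passes 120 N, or if a joint passes its speed limit or range.

## Working session

There is one attempt and no reset: what is moved stays moved. The work goes in short steps, Python scripts to look and compute and a shell command to move; the robot and the scene stay as the last step left them, time stands still between calls to the robot, and variables do not carry over. Pictures are saved under pics/ and viewed, at most 14 in all, crops included, and the job is handed in when it is done.

```bash
mkdir -p pics; ls
python3 - <<'E'
from bench import status, vision, r
import cv2,numpy as np
for n in("top","side"):
    f=vision.grab_frame(n); cv2.imwrite(f"pics/{n}0.png",f["img"]); print(n,{k:(np.round(v,4).tolist() if k=="world_from_camera" else v) for k,v in f.items() if k!="img"})
print(status.get_obs())
E
```

```text
pics
top {'fovy': 57.31576966182707, 'cx': 280.3715155846187, 'cy': 210.1226129083312, 'world_from_camera': [[0.0282, 0.9974, -0.0669, 0.4843], [-0.9994, 0.0294, 0.0166, 0.0094], [0.0186, 0.0664, 0.9976, 0.9116], [0.0, 0.0, 0.0, 1.0]]}
side {'fovy': 50.678048683540815, 'cx': 283.9120983716874, 'cy': 214.80237489777068, 'world_from_camera': [[-0.893, 0.2131, -0.3965, 0.0994], [-0.45, -0.4403, 0.7769, 0.872], [-0.009, 0.8722, 0.4891, 0.5992], [0.0, 0.0, 0.0, 1.0]]}
{'clock': 0.1, 'joints': array([-1.22108744,  0.47773671,  0.02237538,  1.55633353, -0.01150644,
        1.1093154 , -0.08309049]), 'qvel': array([-0.00129222, -0.00282039, -0.00089446, -0.00296124,  0.00016613,
       -0.0004393 ,  0.00131409]), 'tau': array([ 3.47593923e-03, -5.97760928e+01,  1.61302663e+00, -2.81954312e+01,
        1.27623189e-02,  5.05189309e-03,  8.63360924e-06]), 'tcp_pos': array([0.29811228, 0.60495541, 0.20031874]), 'orientation': array([-7.12807545e-01, -3.05940158e+00,  2.58473562e-03]), 'contact_force': array([ 0.24914495, -0.53606566, -0.84246832]), 'moment': array([-0.05252718, -0.01089444,  0.0081397 ]), 'gripper_force': 0.0, 'grip_width': 0.08540285450779536}
```

View pics/top0.png

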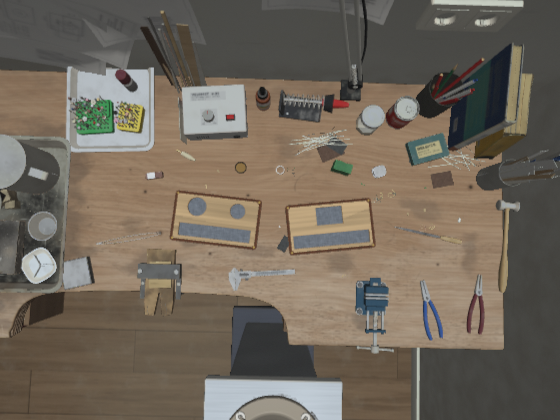

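The top view shows the solder tray near (216,219), the wax tray near (331,226), the jar near (240,168), the ring near (280,170), the wax near (342,168) and the file near (430,235). The loupe is probably at (379,171) and the emery block at (154,176) or (283,243). The tweezers may be at (128,239). I'll zoom in to check.

Run:
```python
import cv2
a=cv2.imread("pics/top0.png")
cv2.imwrite("pics/za.png",cv2.resize(a[140:290,90:290],None,fx=4,fy=4,interpolation=cv2.INTER_CUBIC))
cv2.imwrite("pics/zb.png",cv2.resize(a[130:280,270:470],None,fx=4,fy=4,interpolation=cv2.INTER_CUBIC))
```

```text
(no output)
```

View pics/za.png

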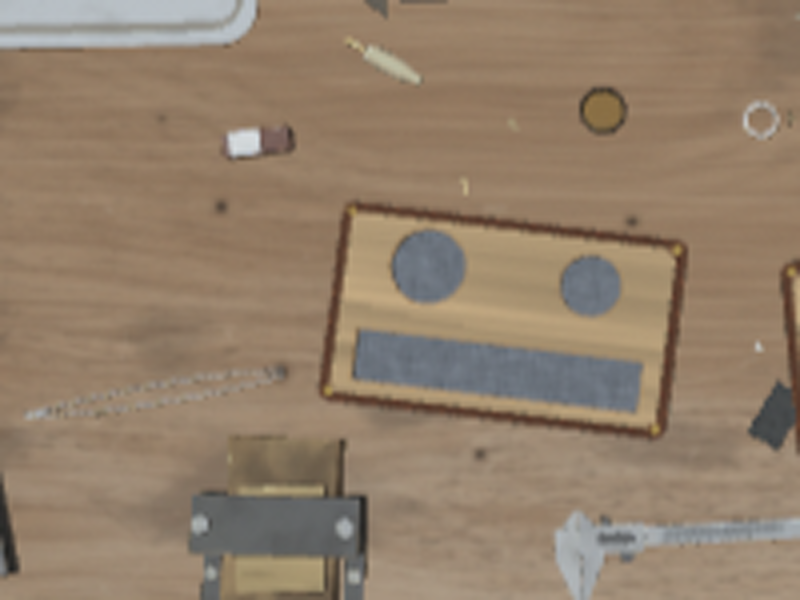

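View pics/zb.png

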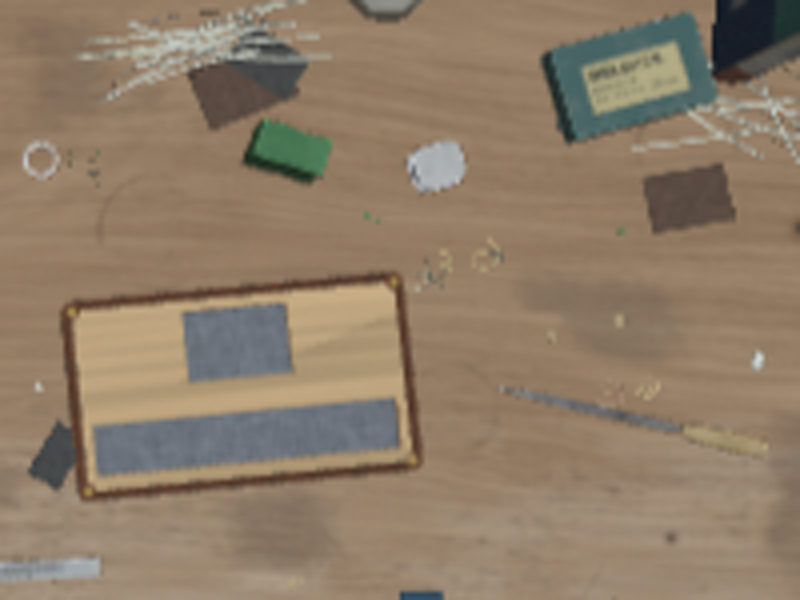

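View pics/side0.png

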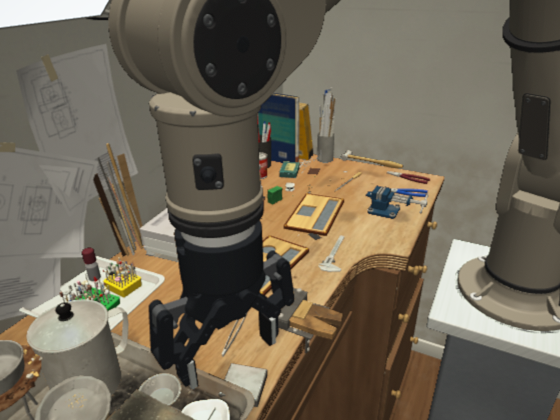

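Crop A (src = 90+u/4, 140+v/4):
- Wells at (428,266) and (591,286); groove corners (357,330), (642,363), (637,412), (354,380).
- Tweezers run from (30,415) to (285,372).
- Jar at (603,110), ring at (761,120), emery at (260,141).

Crop B (src = 270+u/4, 130+v/4):
- Wax well (183,313)–(293,372); groove (94,428)–(402,446).
- File tip (500,388), handle end (768,449).
- Wax at about (288,150), loupe at (437,166).

The side view shows the arm standing clear of the kit.

```bash
cat > h.py <<'E'
import numpy as np, cv2
from scipy.spatial.transform import Rotation as R
from bench import status, vision
def ray(f,px,z):
    """pixel -> world point on plane z"""
    h=f["img"].shape[0]; F=h/2/np.tan(np.radians(f["fovy"])/2); T=f["world_from_camera"]
    d=T[:3,:3]@[(px[0]-f["cx"])/F,-(px[1]-f["cy"])/F,-1]; o=T[:3,3]
    return o+d*(z-o[2])/d[2]
def go(x,y,z,ang=None):
    """shift/turn in tool axes to world xyz, tool down, closing axis at world angle ang (deg, mod 180)"""
    o=status.get_obs(); R0=R.from_rotvec(o["orientation"]); dp=R0.inv().apply(np.array([x,y,z])-o["tcp_pos"])
    yax=R0.apply([0,1,0]); a0=np.degrees(np.arctan2(yax[1],yax[0]))
    a=a0 if ang is None else a0+(ang-a0+90)%180-90
    a=np.radians(a); Y=np.array([np.cos(a),np.sin(a),0]); Z=np.array([0,0,-1.]); R1=R.from_matrix(np.c_[np.cross(Y,Z),Y,Z])
    print("dp",dp.round(4).tolist(),"rot",(R0.inv()*R1).as_rotvec().round(3).tolist(),"yaw0",round(a0,1),"tcp",o["tcp_pos"].round(4),"j7",o["joints"][6].round(2),"t",round(o["clock"],2))
E
python3 - <<'E'
from h import *
f=vision.grab_frame("top")
A=lambda u,v,z:ray(f,(90+(u+.5)/4-.5,140+(v+.5)/4-.5),z)[:2]
B=lambda u,v,z:ray(f,(270+(u+.5)/4-.5,130+(v+.5)/4-.5),z)[:2]
def fit(loc,w):
    loc=np.array(loc)/1000.;w=np.array(w);lc=loc-loc.mean(0);wc=w-w.mean(0)
    U,S,V=np.linalg.svd(lc.T@wc);Rm=(U@V).T;t=w.mean(0)-Rm@loc.mean(0)
    s=S.sum()/(lc**2).sum()
    print("yaw",np.degrees(np.arctan2(Rm[1,0],Rm[0,0])).round(2),"t",t.round(4),"scale",s.round(3),"res",(1e3*(w-(loc@Rm.T+t))).round(1).tolist()); return Rm,t
Rm,t=fit([[26,48],[26,-48],[-15,84],[-15,-84],[-45,-84],[-45,84]],[A(428,266,.009),A(591,286,.009),A(357,330,.009),A(642,363,.009),A(637,412,.009),A(354,380,.009)])
for p in([-.03,0],[.026,.048],[.026,-.048]): print(Rm@p+t)
Rm,t=fit([[-15,90],[-15,-90],[-45,-90],[-45,90],[47,31],[47,-31],[5,-31],[5,31]],[B(94,428,.009),B(397,400,.009),B(402,446,.009),B(98,474,.009),B(183,313,.009),B(287,304,.009),B(293,372,.009),B(189,381,.009)])
for p in([-.03,0],[.026,0]): print(Rm@p+t)
def seg(n,a,b):
    d=b-a;print(n,"mid",((a+b)/2).round(4),"len",np.linalg.norm(d).round(4),"ang",np.degrees(np.arctan2(d[1],d[0])).round(1))
seg("tweez",A(30,415,.004),A(285,372,.004)); seg("file",B(500,388,.004),B(768,449,.006))
print("inner handle",B(683,428,.006))
print("jar",A(603,110,.01),"ring",A(761,120,.004),"emery",A(260,141,.012),"loupe",B(437,166,.015))
g=cv2.cvtColor(f["img"],cv2.COLOR_BGR2HSV); m=cv2.inRange(g,(45,90,95),(85,255,255)); m[:, :325]=0;m[:,365:]=0;m[:150]=0;m[190:]=0
n,l,s,c=cv2.connectedComponentsWithStats(m);i=1+s[1:,4].argmax();p=np.argwhere(l==i)[:,::-1].astype(np.float32)
bx=cv2.boxPoints(cv2.minAreaRect(p));w=np.array([ray(f,q,.041)[:2] for q in bx]);print("wax",s[i],w.mean(0),w.round(4).tolist())
print(f["img"].shape)
E
```

```text
yaw -4.89 t [0.518  0.1454] scale 0.994 res [[0.5, 0.1], [-0.3, -0.1], [-0.4, 0.5], [-0.6, 0.9], [0.6, 0.3], [0.3, -1.7]]
[0.48810182 0.1479489 ]
[0.54799171 0.19099772]
[0.53980382 0.09534754]
yaw 6.85 t [ 0.5105 -0.1242] scale 0.994 res [[-1.4, -0.7], [-1.4, -0.1], [1.5, 0.2], [1.6, -0.1], [-0.8, -0.2], [-1.1, -0.1], [0.6, 0.7], [0.9, 0.4]]
[ 0.48068235 -0.12779828]
[ 0.53628242 -0.12111758]
tweez mid [0.4695 0.3463] len 0.1495 ang -78.7
file mid [ 0.4981 -0.3577] len 0.1624 ang -101.2
inner handle [ 0.49330622 -0.38657054]
jar [0.64389694 0.09181511] ring [ 0.6419069  -0.00181618] emery [0.61885723 0.29177463] loupe [ 0.64377259 -0.23596146]
wax [334 160  18  13 146] [ 0.64724304 -0.14485608] [[0.6431, -0.1231], [0.6628, -0.1291], [0.6514, -0.1667], [0.6317, -0.1605]]
(420, 560, 3)
```

```bash
python3 -c "
from h import *
go(.4695,.3463,.08,11.3)"
```

```text
dp [-0.2681, -0.1562, 0.1207] rot [-0.001, 0.001, 0.916] yaw0 63.8 tcp [0.2981 0.6051 0.2005] j7 -0.08 t 0.15
```

```bash
python3 -m handwheel '[{"dp":[-0.135,-0.078,0.0],"delta_rot":[0,0,0.45]},{"dp":[-0.135,-0.078,0.0],"delta_rot":[0,0,0.45]},{"dp":[-0.268,-0.156,0.0],"delta_rot":[0,0,0.916]},{"dp":[-0.268,-0.156,0.05],"delta_rot":[0,0,0.916]},{"dp":[-0.268,-0.156,0.1],"delta_rot":[0,0,0.916]},{"dp":[-0.268,-0.156,0.12],"delta_rot":[0,0,0.916]},{"dp":[-0.268,-0.156,0.12],"delta_rot":[0,0,0.916]},{"dp":[-0.268,-0.156,0.12],"delta_rot":[0,0,0.916]},{"dp":[-0.268,-0.156,0.12],"delta_rot":[0,0,0.916]}]' 0.4 20
python3 - <<'E'
from h import *
f=vision.grab_frame("wrist");cv2.imwrite("pics/w1.png",f["img"])
go(.4695,.3463,.003,11.3)
print(status.get_obs()["grip_width"], f["fovy"],f["world_from_camera"].round(3).tolist())
E
```

```text
clock: 1.27
tcp_pos: [0.4701, 0.3496, 0.0831]
orientation: [-1.989, -2.431, -0.006]
contact_force: [1.0, -0.2, -1.0]
grip_width: 0.0344
gripper_force: 0.0
dp [-0.003, -0.0013, 0.0799] rot [0.002, -0.002, 0.002] yaw0 11.4 tcp [0.4701 0.3493 0.0829] j7 -0.4 t 1.32
0.03401470855720451 62.544348236299435 [[0.98, -0.189, -0.061, 0.455], [0.199, 0.937, 0.287, 0.424], [0.003, -0.294, 0.956, 0.256], [0.0, 0.0, 0.0, 1.0]]
```

View pics/w1.png

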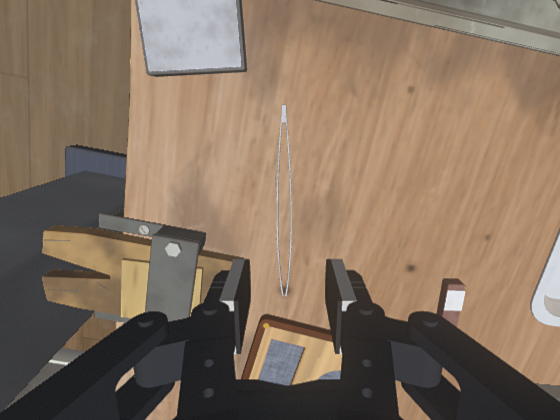

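The wrist view shows the tweezers from (284,106) to (285,296), aligned between the fingers, with the bench pin to the left.

Run:
```python
from h import *
f=vision.grab_frame("wrist")
a=ray(f,(284,106),.004);b=ray(f,(285,296),.006);d=b-a
print(a,b,(a+b)/2,np.linalg.norm(d),np.degrees(np.arctan2(d[1],d[0])), "clamp",ray(f,(245,262),.03),ray(f,(205,235),.03))
m=(a+b)/2; go(m[0],m[1],.003,11.3)
```

```text
[0.45340562 0.42270689 0.004     ] [0.4833871  0.27680266 0.006     ] [0.46839636 0.34975478 0.005     ] 0.14896621310658026 -78.38807574740663 clamp [0.4471209  0.31232313 0.03      ] [0.41633607 0.32722695 0.03      ]
dp [0.0009, -0.0016, 0.0797] rot [0.002, -0.002, 0.002] yaw0 11.4 tcp [0.47   0.3489 0.0827] j7 -0.4 t 1.38
```

```bash
python3 -m handwheel '[{"dp":[0.001,-0.0015,0.04],"delta_rot":[0,0,0]},{"dp":[0.001,-0.0015,0.065],"delta_rot":[0,0,0]},{"dp":[0.001,-0.0015,0.0775],"delta_rot":[0,0,0]},{"dp":[0.001,-0.0015,0.0775],"delta_rot":[0,0,0]},{"dp":[0.001,-0.0015,0.0775],"delta_rot":[0,0,0]},{"dp":[0.001,-0.0015,0.0775],"delta_rot":[0,0,0]}]' 0.4 20
```

```text
clock: 2.12
tcp_pos: [0.4688, 0.3484, 0.0048]
orientation: [1.992, 2.429, 0.003]
contact_force: [0.1, 0.1, 0.4]
grip_width: 0.0339
gripper_force: 0.0
```

```bash
python3 -m handwheel '[{"dp":[0,0,0.0015],"delta_rot":[0,0,0]},{"dp":[0,0,0.0015],"delta_rot":[0,0,0]},{"dp":[0,0,0.0015],"delta_rot":[0,0,0]},{"dp":[0,0,0.0015],"delta_rot":[0,0,0]},{"dp":[0,0,0.0015],"delta_rot":[0,0,0]},{"dp":[0,0,0.0015],"delta_rot":[0,0,0]},{"dp":[0,0,0.0015],"delta_rot":[0,0,0]},{"dp":[0,0,0.0015],"delta_rot":[0,0,0]}]' 0 30 && python3 -m handwheel '[{"dp":[0,0,-0.02],"delta_rot":[0,0,0]},{"dp":[0,0,-0.05],"delta_rot":[0,0,0]},{"dp":[0,0,-0.05],"delta_rot":[0,0,0]},{"dp":[0,0,-0.05],"delta_rot":[0,0,0]}]'; python3 -c "
from h import *
go(.4881,.1479,.04,-4.89)"
```

```text
clock: 3.12
tcp_pos: [0.4681, 0.3478, 0.0022]
orientation: [-1.992, -2.429, 0.0]
contact_force: [0.1, 0.3, -0.5]
grip_width: -0.0003
gripper_force: 0.0
clock: 3.62
tcp_pos: [0.4681, 0.348, 0.0528]
orientation: [-1.992, -2.429, -0.001]
contact_force: [0.4, -0.7, -0.0]
grip_width: 0.0001
gripper_force: 0.0
dp [-0.2001, -0.0196, 0.0127] rot [0.0, -0.001, 0.282] yaw0 11.3 tcp [0.4681 0.348  0.0528] j7 -0.39 t 3.62
```

Grip width is 0, so the grasp missed. I'll look.

Run:
```python
from h import *
f=vision.grab_frame("wrist");cv2.imwrite("pics/w2.png",f["img"])
```

```text
(no output)
```

View pics/w2.png

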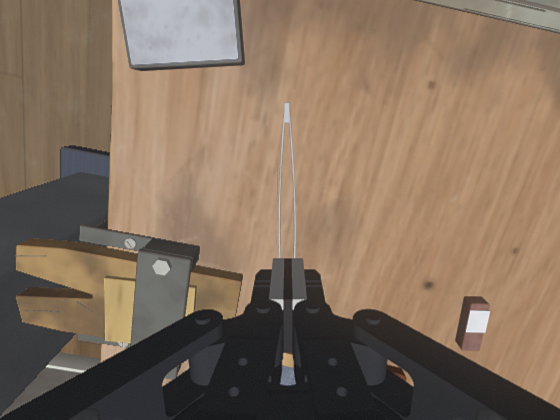

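Fingers are fully shut. The tweezers tip is at (287,103), with the rest hidden below the fingers. I'll check whether they moved, using colour in the top view too.

Run:
```python
from h import *
f=vision.grab_frame("wrist"); print("tip",ray(f,(287,103),.004), "at z .05",ray(f,(287,103),.054),"legs",ray(f,(280,240),.004),ray(f,(295,240),.004),ray(f,(288,240),.004))
T=f["world_from_camera"];o=status.get_obs();R0=R.from_rotvec(o["orientation"])
print("cam in tool",R0.inv().apply(T[:3,3]-o["tcp_pos"]))
F=210/np.tan(np.radians(f["fovy"])/2)
for dz in(0,-.019):
  p=o["tcp_pos"]+R0.apply([0,0,dz]);c=T[:3,:3].T@(p-T[:3,3]);print("TCP px",f["cx"]+F*c[0]/-c[2],f["cy"]-F*c[1]/-c[2])
t=vision.grab_frame("top")["img"];cv2.imwrite("pics/t2.png",cv2.resize(t[200:280,90:190],None,fx=7,fy=7,interpolation=cv2.INTER_CUBIC))
```

```text
tip [0.45280132 0.42321334 0.004     ] at z .05 [0.4528942  0.42315509 0.054     ] legs [0.46575531 0.3340056  0.004     ] [0.47587567 0.33603809 0.004     ] [0.47115288 0.33508961 0.004     ]
cam in tool [ 0.07670751  0.00049692 -0.17352659]
TCP px 286.22396470501604 251.0694175999314
TCP px 286.1153858419463 266.7726483493593
```

View pics/t2.png

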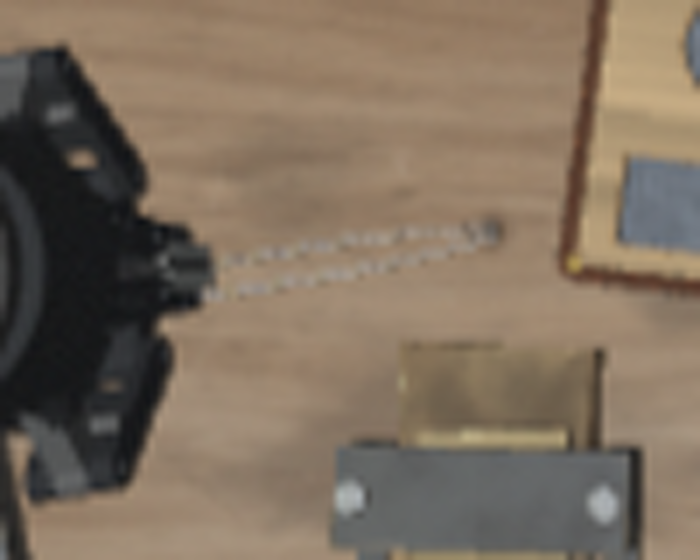

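The tweezers haven't moved, and in the wrist view the tips end near row 258 instead of the predicted 251 or less. So the real fingertips sit higher than I assumed. I'll reopen and feel for the bench.

```bash
python3 - <<'E'
from h import *
f=vision.grab_frame("wrist");T=f["world_from_camera"];o=status.get_obs();R0=R.from_rotvec(o["orientation"]);F=210/np.tan(np.radians(f["fovy"])/2)
for dz in(0,-.01,-.02):
  p=o["tcp_pos"]+R0.apply([.011,0,dz]);c=T[:3,:3].T@(p-T[:3,3]);print("front tip row",f["cy"]-F*c[1]/-c[2])
E
python3 -m handwheel '[{"dp":[0,0,0.03],"delta_rot":[0,0,0]},{"dp":[0,0,0.045],"delta_rot":[0,0,0]},{"dp":[0,0,0.048],"delta_rot":[0,0,0]},{"dp":[0,0,0.050],"delta_rot":[0,0,0]},{"dp":[0,0,0.052],"delta_rot":[0,0,0]},{"dp":[0,0,0.052],"delta_rot":[0,0,0]},{"dp":[0,0,0.052],"delta_rot":[0,0,0]}]' 0.35 30
```

```text
front tip row 232.19187740258099
front tip row 239.19582592384012
front tip row 247.0068544518024
clock: 4.7
tcp_pos: [0.4683, 0.348, 0.0006]
orientation: [1.992, 2.429, 0.001]
contact_force: [-0.9, -0.5, -0.0]
grip_width: 0.0297
gripper_force: 0.0
```

```bash
for i in 1; do python3 -m handwheel '[{"dp":[0,0,0.002],"delta_rot":[0,0,0]},{"dp":[0,0,0.004],"delta_rot":[0,0,0]},{"dp":[0,0,0.004],"delta_rot":[0,0,0]},{"dp":[0,0,0.004],"delta_rot":[0,0,0]}]'; done
```

```text
clock: 5.2
tcp_pos: [0.4681, 0.3478, -0.0038]
orientation: [-1.992, -2.429, 0.0]
contact_force: [1.1, -0.0, -0.1]
grip_width: 0.0298
gripper_force: 0.0
```

```bash
python3 -m handwheel '[{"dp":[0,0,0.002],"delta_rot":[0,0,0]},{"dp":[0,0,0.004],"delta_rot":[0,0,0]},{"dp":[0,0,0.004],"delta_rot":[0,0,0]},{"dp":[0,0,0.004],"delta_rot":[0,0,0]}]'
```

```text
clock: 5.7
tcp_pos: [0.4681, 0.3478, -0.0078]
orientation: [-1.992, -2.429, 0.0]
contact_force: [-0.4, 0.4, 0.1]
grip_width: 0.0298
gripper_force: 0.0
```

```bash
python3 -m handwheel '[{"dp":[0,0,0.002],"delta_rot":[0,0,0]},{"dp":[0,0,0.002],"delta_rot":[0,0,0]},{"dp":[0,0,0.002],"delta_rot":[0,0,0]}]'
```

```text
clock: 6.08
tcp_pos: [0.4681, 0.3478, -0.0098]
orientation: [-1.992, -2.429, 0.0]
contact_force: [-0.8, 0.1, -0.8]
grip_width: 0.0299
gripper_force: 0.0
```

Run:
```python
from h import *
f=vision.grab_frame("wrist")["img"];s=vision.grab_frame("side")["img"]
cv2.imwrite("pics/m3.png",np.hstack([cv2.resize(f[60:420,160:420],(400,554)),cv2.resize(s[230:380,180:288],(400,554),interpolation=cv2.INTER_CUBIC)]))
```

```text
(no output)
```

View pics/m3.png

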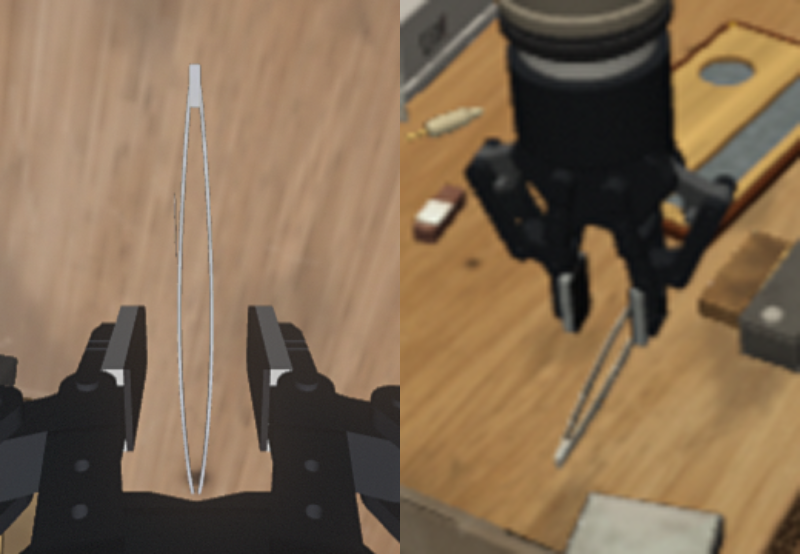

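The tweezers are centred between the pads in the wrist view, and the side view shows the tips still clear of the bench. The real tips must be more than 10 mm above the reported TCP, so I'll keep probing down.

```bash
python3 -m handwheel '[{"dp":[0,0,0.002],"delta_rot":[0,0,0]},{"dp":[0,0,0.004],"delta_rot":[0,0,0]},{"dp":[0,0,0.004],"delta_rot":[0,0,0]},{"dp":[0,0,0.004],"delta_rot":[0,0,0]}]'
```

```text
clock: 6.68
tcp_pos: [0.4681, 0.3478, -0.0138]
orientation: [-1.992, -2.429, 0.0]
contact_force: [-0.8, -0.2, 0.2]
grip_width: 0.0299
gripper_force: 0.0
```

```bash
python3 -m handwheel '[{"dp":[0,0,0.002],"delta_rot":[0,0,0]},{"dp":[0,0,0.003],"delta_rot":[0,0,0]},{"dp":[0,0,0.003],"delta_rot":[0,0,0]},{"dp":[0,0,0.003],"delta_rot":[0,0,0]}]'
```

```text
clock: 7.18
tcp_pos: [0.4681, 0.3478, -0.0168]
orientation: [-1.992, -2.429, -0.0]
contact_force: [0.5, -0.2, 0.7]
grip_width: 0.03
gripper_force: 0.0
```

```bash
python3 -m handwheel '[{"dp":[0,0,0.001],"delta_rot":[0,0,0]},{"dp":[0,0,0.002],"delta_rot":[0,0,0]},{"dp":[0,0,0.002],"delta_rot":[0,0,0]},{"dp":[0,0,0.002],"delta_rot":[0,0,0]}]'
```

```text
clock: 7.68
tcp_pos: [0.4681, 0.3478, -0.0188]
orientation: [-1.992, -2.429, 0.0]
contact_force: [0.4, 0.5, 0.1]
grip_width: 0.03
gripper_force: 0.0
```

```bash
python3 -m handwheel '[{"dp":[0,0,0.001],"delta_rot":[0,0,0]},{"dp":[0,0,0.002],"delta_rot":[0,0,0]},{"dp":[0,0,0.002],"delta_rot":[0,0,0]},{"dp":[0,0,0.002],"delta_rot":[0,0,0]}]'
```

```text
clock: 8.18
tcp_pos: [0.4681, 0.3478, -0.0208]
orientation: [-1.992, -2.429, 0.0]
contact_force: [-0.3, -0.2, 0.4]
grip_width: 0.0299
gripper_force: 0.0
```

```bash
python3 -m handwheel '[{"dp":[0,0,0.001],"delta_rot":[0,0,0]},{"dp":[0,0,0.002],"delta_rot":[0,0,0]},{"dp":[0,0,0.002],"delta_rot":[0,0,0]},{"dp":[0,0,0.002],"delta_rot":[0,0,0]}]'
```

```text
clock: 8.68
tcp_pos: [0.4681, 0.3478, -0.0228]
orientation: [-1.992, -2.429, -0.0]
contact_force: [0.2, 0.3, -0.0]
grip_width: 0.0301
gripper_force: 0.0
```

```bash
python3 -m handwheel '[{"dp":[0,0,0.001],"delta_rot":[0,0,0]},{"dp":[0,0,0.002],"delta_rot":[0,0,0]},{"dp":[0,0,0.002],"delta_rot":[0,0,0]},{"dp":[0,0,0.002],"delta_rot":[0,0,0]}]'
python3 - <<'E'
from h import *
f=vision.grab_frame("wrist")["img"];s=vision.grab_frame("side")["img"]
cv2.imwrite("pics/m4.png",np.hstack([cv2.resize(f[60:420,160:420],(400,554)),cv2.resize(s[230:380,180:288],(400,554),interpolation=cv2.INTER_CUBIC)]))
E
```

```text
clock: 9.18
tcp_pos: [0.4681, 0.3478, -0.0248]
orientation: [1.992, 2.429, -0.0]
contact_force: [-1.3, -0.2, 0.3]
grip_width: 0.0298
gripper_force: 0.0
```

View pics/m4.png

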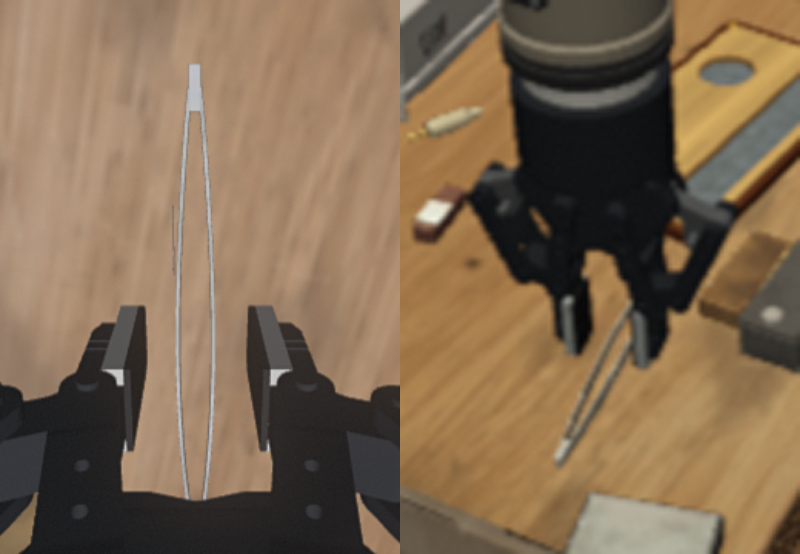

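Tips in the side crop are at (570,352) and (650,367), still with a gap to the bench. I'll triangulate the tip height from those.

Run:
```python
from h import *
f=vision.grab_frame("side")
for z in(0,.01,.02,.03):
  print(z,ray(f,(225.9,325.3),z).round(4),ray(f,(247.5,329.4),z).round(4))
w=vision.grab_frame("wrist");T=w["world_from_camera"];print(T[:3,3])
s=np.float32([160+145*.65,60+307*.65]);s2=np.float32([160+248*.65,60+307*.65])
for z in(0,.01,.02,.03,.04): print(z,ray(w,s,z).round(4),ray(w,s2,z).round(4), "sep",np.linalg.norm(ray(w,s,z)-ray(w,s2,z)))
```

```text
0 [0.4904 0.3551 0.    ] [0.4476 0.3463 0.    ]
0.01 [0.4839 0.3637 0.01  ] [0.4418 0.355  0.01  ]
0.02 [0.4774 0.3723 0.02  ] [0.436  0.3638 0.02  ]
0.03 [0.4709 0.381  0.03  ] [0.4302 0.3726 0.03  ]
[0.45352226 0.42308452 0.14837864]
0 [0.452  0.3514 0.    ] [0.4828 0.3576 0.    ] sep 0.03145240408323332
0.01 [0.4521 0.3562 0.01  ] [0.4809 0.362  0.01  ] sep 0.029332664716330677
0.02 [0.4522 0.3611 0.02  ] [0.4789 0.3664 0.02  ] sep 0.027212925349428038
0.03 [0.4523 0.3659 0.03  ] [0.4769 0.3708 0.03  ] sep 0.02509318598252539
0.04 [0.4524 0.3707 0.04  ] [0.4749 0.3753 0.04  ] sep 0.022973446615622808
```

Both views put the tips at about z 7 mm, so the offset is around 30 mm. I'll keep going down gently.

```bash
python3 -m handwheel '[{"dp":[0,0,0.002],"delta_rot":[0,0,0]},{"dp":[0,0,0.003],"delta_rot":[0,0,0]},{"dp":[0,0,0.003],"delta_rot":[0,0,0]}]'
```

```text
clock: 9.75
tcp_pos: [0.4681, 0.3478, -0.0279]
orientation: [-1.992, -2.429, 0.0]
contact_force: [-0.1, -0.7, -1.2]
grip_width: 0.03
gripper_force: 0.0
```

```bash
python3 -m handwheel '[{"dp":[0,0,0.001],"delta_rot":[0,0,0]},{"dp":[0,0,0.002],"delta_rot":[0,0,0]},{"dp":[0,0,0.002],"delta_rot":[0,0,0]}]'
```

```text
clock: 10.12
tcp_pos: [0.4681, 0.3478, -0.0299]
orientation: [-1.992, -2.429, 0.0]
contact_force: [0.5, -0.2, 0.1]
grip_width: 0.0298
gripper_force: 0.0
```

```bash
python3 -m handwheel '[{"dp":[0,0,0.001],"delta_rot":[0,0,0]},{"dp":[0,0,0.0015],"delta_rot":[0,0,0]},{"dp":[0,0,0.0015],"delta_rot":[0,0,0]}]'
```

```text
clock: 10.5
tcp_pos: [0.4682, 0.3479, -0.0304]
orientation: [-1.992, -2.429, -0.0]
contact_force: [-1.7, -1.7, 8.9]
grip_width: 0.0296
gripper_force: 4.6
```

Contact: with a 30 mm opening, the tips touch the bench at reported z −0.030. So true tip z ≈ reported z + 0.030. I'll raise 3.5 mm and close.

```bash
python3 -m handwheel '[{"dp":[0,0,-0.0035],"delta_rot":[0,0,0]},{"dp":[0,0,-0.0035],"delta_rot":[0,0,0]}]' && python3 -m handwheel '[{"dp":[0,0,0],"delta_rot":[0,0,0]},{"dp":[0,0,0],"delta_rot":[0,0,0]},{"dp":[0,0,0],"delta_rot":[0,0,0]},{"dp":[0,0,0],"delta_rot":[0,0,0]},{"dp":[0,0,0],"delta_rot":[0,0,0]}]' 0 30
```

```text
clock: 10.75
tcp_pos: [0.4683, 0.348, -0.0276]
orientation: [1.992, 2.429, 0.001]
contact_force: [-0.0, -0.5, -0.6]
grip_width: 0.0302
gripper_force: 0.0
clock: 11.38
tcp_pos: [0.4682, 0.3479, -0.0278]
orientation: [1.992, 2.429, 0.0]
contact_force: [0.4, -0.6, 0.6]
grip_width: 0.0108
gripper_force: 30.6
```

```bash
python3 -m handwheel '[{"dp":[0,0,-0.03],"delta_rot":[0,0,0]},{"dp":[0,0,-0.05],"delta_rot":[0,0,0]},{"dp":[0,0,-0.05],"delta_rot":[0,0,0]},{"dp":[0,0,-0.05],"delta_rot":[0,0,0]}]'; python3 -c "
from h import *
go(.4881,.1479,.015,-4.89)"
```

```text
clock: 11.88
tcp_pos: [0.4677, 0.3476, 0.0217]
orientation: [-1.992, -2.429, 0.001]
contact_force: [-0.7, -0.2, -0.1]
grip_width: 0.0107
gripper_force: 30.5
dp [-0.1999, -0.0191, 0.0068] rot [-0.001, 0.0, 0.283] yaw0 11.3 tcp [0.4677 0.3476 0.0217] j7 -0.37 t 11.88
```

```bash
python3 -m handwheel '[{"dp":[-0.05,-0.005,0],"delta_rot":[0,0,0.1]},{"dp":[-0.1,-0.01,0],"delta_rot":[0,0,0.2]},{"dp":[-0.15,-0.015,0],"delta_rot":[0,0,0.283]},{"dp":[-0.2,-0.019,0],"delta_rot":[0,0,0.283]},{"dp":[-0.2,-0.019,0.01],"delta_rot":[0,0,0.283]},{"dp":[-0.2,-0.019,0.01],"delta_rot":[0,0,0.283]},{"dp":[-0.2,-0.019,0.01],"delta_rot":[0,0,0.283]}]'
python3 - <<'E'
from h import *
go(.4881,.1479,-.0195,-4.89)
f=vision.grab_frame("wrist");cv2.imwrite("pics/w5.png",f["img"])
E
```

```text
clock: 12.75
tcp_pos: [0.4882, 0.1495, 0.0118]
orientation: [-2.312, -2.126, 0.001]
contact_force: [0.3, 0.5, -0.6]
grip_width: 0.0106
gripper_force: 30.5
dp [-0.0016, 0.0, 0.0313] rot [-0.001, -0.0, 0.002] yaw0 -4.8 tcp [0.4882 0.1495 0.0118] j7 -0.26 t 12.75
```

View pics/w5.png

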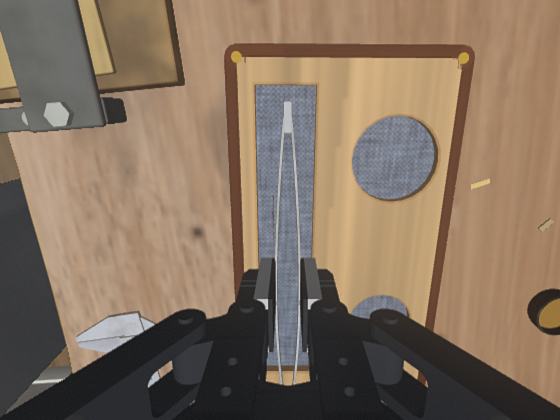

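The tweezers sit centred over the groove: tip at (288,105), groove columns 256–317. Now lower and release.

```bash
python3 -m handwheel '[{"dp":[0,0,0.015],"delta_rot":[0,0,0]},{"dp":[0,0,0.025],"delta_rot":[0,0,0]},{"dp":[0,0,0.0305],"delta_rot":[0,0,0]},{"dp":[0,0,0.0305],"delta_rot":[0,0,0]},{"dp":[0,0,0.0305],"delta_rot":[0,0,0]}]' && python3 -m handwheel '[{"dp":[0,0,0],"delta_rot":[0,0,0]},{"dp":[0,0,0],"delta_rot":[0,0,0]},{"dp":[0,0,0],"delta_rot":[0,0,0]},{"dp":[0,0,0],"delta_rot":[0,0,0]},{"dp":[0,0,-0.04],"delta_rot":[0,0,0]},{"dp":[0,0,-0.07],"delta_rot":[0,0,0]},{"dp":[0,0,-0.07],"delta_rot":[0,0,0]},{"dp":[0,0,-0.07],"delta_rot":[0,0,0]}]' 0.35; python3 -c "
from h import *
go(.6439,.0918,.02)"
```

```text
clock: 13.42
tcp_pos: [0.4888, 0.1479, -0.0182]
orientation: [2.315, 2.124, 0.0]
contact_force: [0.3, 0.1, -0.6]
grip_width: 0.0111
gripper_force: 30.5
clock: 14.42
tcp_pos: [0.4882, 0.148, 0.0513]
orientation: [-2.314, -2.124, 0.001]
contact_force: [-0.2, -0.6, 0.6]
grip_width: 0.0296
gripper_force: 0.0
dp [-0.0426, 0.16, 0.0312] rot [-0.001, 0.0, 0.0] yaw0 -4.9 tcp [0.4882 0.148  0.0513] j7 -0.29 t 14.43
```

```bash
python3 -m handwheel '[{"dp":[-0.015,0.055,0],"delta_rot":[0,0,0]},{"dp":[-0.03,0.11,0],"delta_rot":[0,0,0]},{"dp":[-0.043,0.16,0],"delta_rot":[0,0,0]},{"dp":[-0.043,0.16,0],"delta_rot":[0,0,0]},{"dp":[-0.043,0.16,0],"delta_rot":[0,0,0]},{"dp":[-0.043,0.16,0],"delta_rot":[0,0,0]}]' 0.5
python3 - <<'E'
from h import *
f=vision.grab_frame("wrist");cv2.imwrite("pics/w6.png",f["img"])
t=vision.grab_frame("top");cv2.imwrite("pics/t6.png",t["img"])
g=cv2.cvtColor(f["img"],cv2.COLOR_BGR2HSV)
go(.6439,.0918,-.025)
E
```

```text
clock: 15.18
tcp_pos: [0.6427, 0.0923, 0.0509]
orientation: [-2.312, -2.124, 0.002]
contact_force: [-0.3, 0.8, 0.6]
grip_width: 0.0426
gripper_force: 0.0
dp [-0.0004, 0.0008, 0.0765] rot [-0.001, -0.0, -0.0] yaw0 -4.9 tcp [0.6433 0.0922 0.0515] j7 -0.11 t 15.28
```

View pics/w6.png

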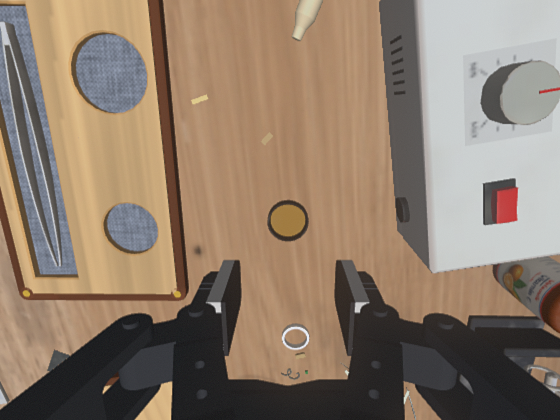

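Tweezers are in the groove. The jar is at (288,220), the ring at (296,338), and the supply box's nearest side is around columns 400–435.

Run:
```python
from h import *
f=vision.grab_frame("wrist")
j=ray(f,(288,220),.010); print("jar",j,"ring",ray(f,(296,338),.004),"box",ray(f,(435,270),.07),ray(f,(400,235),.0), ray(f,(383,10),.07))
go(j[0],j[1],-.025)
t=vision.grab_frame("top"); print("boxtop",ray(t,(184,138),.07),ray(t,(246,137),.07))
```

```text
jar [0.64407096 0.09611295 0.01      ] ring [6.42097449e-01 1.89420305e-05 4.00000000e-03] box [0.71594862 0.0843418  0.07      ] [0.72044117 0.07527713 0.        ] [0.69061721 0.20089348 0.07      ]
dp [0.004, 0.0003, 0.0767] rot [-0.001, -0.0, -0.0] yaw0 -4.9 tcp [0.6435 0.0922 0.0517] j7 -0.11 t 15.32
boxtop [0.69438971 0.21307962 0.07      ] [0.7011567  0.07624152 0.07      ]
```

```bash
python3 -m handwheel '[{"dp":[0.002,0,0.04],"delta_rot":[0,0,0]},{"dp":[0.002,0,0.065],"delta_rot":[0,0,0]},{"dp":[0.002,0,0.077],"delta_rot":[0,0,0]},{"dp":[0.002,0,0.077],"delta_rot":[0,0,0]},{"dp":[0.002,0,0.077],"delta_rot":[0,0,0]}]' && python3 -m handwheel '[{"dp":[0,0,0],"delta_rot":[0,0,0]},{"dp":[0,0,0],"delta_rot":[0,0,0]},{"dp":[0,0,0],"delta_rot":[0,0,0]},{"dp":[0,0,0],"delta_rot":[0,0,0]},{"dp":[0,0,0],"delta_rot":[0,0,0]}]' 0 30 && python3 -m handwheel '[{"dp":[0,0,-0.03],"delta_rot":[0,0,0]},{"dp":[0,0,-0.05],"delta_rot":[0,0,0]},{"dp":[0,0,-0.05],"delta_rot":[0,0,0]},{"dp":[0,0,-0.05],"delta_rot":[0,0,0]}]'; python3 -c "
from h import *
go(.548,.191,.02)"
```

```text
clock: 16.0
tcp_pos: [0.6454, 0.0934, -0.0241]
orientation: [2.314, 2.123, 0.002]
contact_force: [-0.2, 1.0, 0.7]
grip_width: 0.0426
gripper_force: 0.0
clock: 16.62
tcp_pos: [0.6454, 0.0935, -0.024]
orientation: [2.314, 2.123, 0.003]
contact_force: [-1.2, 1.1, 6.6]
grip_width: 0.024
gripper_force: 29.5
clock: 17.12
tcp_pos: [0.644, 0.0935, 0.0241]
orientation: [-2.314, -2.124, 0.001]
contact_force: [-0.2, 0.3, 0.7]
grip_width: 0.0238
gripper_force: 29.5
dp [0.0889, -0.104, 0.0042] rot [-0.001, 0.0, 0.0] yaw0 -4.9 tcp [0.644  0.0935 0.0241] j7 -0.1 t 17.12
```

Grip width reads 24 mm on a 27 mm jar, so I'll check numerically where the jar sits between the pads.

```bash
cat > amber.py <<'E'
from h import *
f=vision.grab_frame("wrist");g=cv2.cvtColor(f["img"],cv2.COLOR_BGR2HSV)
a=cv2.imread("pics/w6.png");ref=cv2.cvtColor(a,cv2.COLOR_BGR2HSV)[215:226,283:294].reshape(-1,3);print("amber hsv",ref.mean(0),ref.std(0))
m0=ref.mean(0);m=cv2.inRange(g,np.clip(m0-[5,50,45],0,255),np.clip(m0+[5,50,45],0,255))
m=cv2.morphologyEx(m,cv2.MORPH_OPEN,np.ones((3,3)))
n,l,s,c=cv2.connectedComponentsWithStats(m)
for i in range(1,n):
    if s[i,4]>100: print(s[i],c[i].round(1))
E
python3 amber.py; python3 -c "
from h import *
f=vision.grab_frame('wrist');T=f['world_from_camera'];o=status.get_obs();F=210/np.tan(np.radians(f['fovy'])/2)
for yy in(0,.01): 
  p=o['tcp_pos']+[0,yy,.036];c=T[:3,:3].T@(p-T[:3,3]);print('expected px',f['cx']+F*c[0]/-c[2],f['cy']-F*c[1]/-c[2])"
```

```text
amber hsv [ 18.11570248 150.70247934 160.60330579] [0.31986781 1.30886758 0.72133186]
[263   0  22  28 333] [272.9  11.5]
[ 51  22  33   9 115] [66.1 24.8]
[265  26  19  25 261] [275.  37.]
[256  36  11  35 222] [260.7  53.8]
[287  44   9  19 111] [291.4  52.3]
[270  51  28  55 775] [283.   78.1]
[235  57   8  19 105] [238.5  65.9]
[258  79  10  25 133] [262.7  89.9]
[237  96  11  33 196] [243.  111.1]
[292 100  10  40 236] [296.5 119.9]
[276 106  18 121 903] [284.3 158.6]
[264 121   8  25 129] [267.4 131.4]
[241 132  10  30 184] [246.2 145.6]
[294 162  16  70 470] [301.8 196.4]
[268 167   9  22 132] [272.2 177.5]
[250 203  17  44 268] [256.6 226.6]
[262 215  22  23 189] [275.7 227. ]
[259 240  25  15 140] [271.1 246.9]
[ 263  256   50   41 1642] [287.4 275.8]
[273 304  24  24 294] [284.6 315.5]
expected px 286.8807101254326 284.3811297410748
expected px 284.9269300106834 264.01486487822126
```

The jar is held level, with its centre about 4 mm towards +tool x (+y). I'll move above the large well, offset to suit.

```bash
python3 -m handwheel '[{"dp":[0.03,-0.035,0],"delta_rot":[0,0,0]},{"dp":[0.06,-0.07,0],"delta_rot":[0,0,0]},{"dp":[0.085,-0.104,0],"delta_rot":[0,0,0]},{"dp":[0.085,-0.104,0],"delta_rot":[0,0,0]},{"dp":[0.085,-0.104,0],"delta_rot":[0,0,0]},{"dp":[0.085,-0.104,0],"delta_rot":[0,0,0]}]'
python3 - <<'E'
from h import *
go(.548,.187,-.018)
f=vision.grab_frame("wrist");cv2.imwrite("pics/w7.png",f["img"])
E
```

```text
clock: 17.98
tcp_pos: [0.5491, 0.1856, 0.0246]
orientation: [2.316, 2.121, -0.0]
contact_force: [-0.2, 0.0, -0.0]
grip_width: 0.0239
gripper_force: 29.5
dp [0.0013, -0.0012, 0.0426] rot [0.001, 0.001, -0.0] yaw0 -5.0 tcp [0.5491 0.1856 0.0246] j7 -0.28 t 17.98
```

View pics/w7.png

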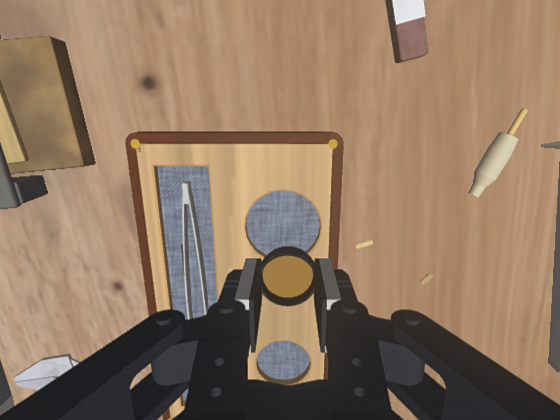

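The jar is held at (288,275). The large well is centred at about (283,226), the small well at about (283,361), and the groove's top edge runs (157..210,166).

Run:
```python
from h import *
f=vision.grab_frame("wrist")
a=ray(f,(283,226),.009);b=ray(f,(283,361),.009);print("large",a,"small",b,np.linalg.norm(a-b))
o=status.get_obs()["tcp_pos"]
for z in(.05,.055,.06,.065): print("jar top at",z,ray(f,(288,275),z), "width", np.linalg.norm(ray(f,(261,275),z)-ray(f,(315,275),z)))
print("groove end mid",ray(f,(183,166),.009), "pts tweezers",ray(f,(186,184),.007))
```

```text
large [0.54743646 0.19487998 0.009     ] small [0.5388465  0.10061072 0.009     ] 0.09465981103090491
jar top at 0.05 [0.54937613 0.18472182 0.05      ] width 0.02562978584129725
jar top at 0.055 [0.54959342 0.18734618 0.055     ] width 0.024762105425631682
jar top at 0.06 [0.5498107  0.18997054 0.06      ] width 0.023894425009966226
jar top at 0.065 [0.55002799 0.1925949  0.065     ] width 0.02302674459430066
groove end mid [0.4958955  0.23450837 0.009     ] pts tweezers [0.49514599 0.22396901 0.007     ]
```

```bash
python3 -m handwheel '[{"dp":[0.005,-0.002,0.01],"delta_rot":[0,0,0]},{"dp":[0.005,-0.002,0.03],"delta_rot":[0,0,0]},{"dp":[0.005,-0.002,0.04],"delta_rot":[0,0,0]},{"dp":[0.005,-0.002,0.044],"delta_rot":[0,0,0]},{"dp":[0.005,-0.002,0.044],"delta_rot":[0,0,0]},{"dp":[0.005,-0.002,0.044],"delta_rot":[0,0,0]}]' && python3 -m handwheel '[{"dp":[0,0,0],"delta_rot":[0,0,0]},{"dp":[0,0,0],"delta_rot":[0,0,0]},{"dp":[0,0,0],"delta_rot":[0,0,0]},{"dp":[0,0,0],"delta_rot":[0,0,0]},{"dp":[0,0,-0.04],"delta_rot":[0,0,0]},{"dp":[0,0,-0.08],"delta_rot":[0,0,0]},{"dp":[0,0,-0.08],"delta_rot":[0,0,0]},{"dp":[0,0,-0.08],"delta_rot":[0,0,0]}]' 0.5; python3 -c "
from h import *
go(.642,-.002,.03)"
```

```text
clock: 18.82
tcp_pos: [0.5471, 0.1922, -0.0189]
orientation: [2.315, 2.124, 0.001]
contact_force: [-0.5, 0.6, -0.7]
grip_width: 0.0237
gripper_force: 29.5
clock: 19.82
tcp_pos: [0.5462, 0.1922, 0.0604]
orientation: [-2.314, -2.124, 0.0]
contact_force: [0.4, -0.7, -0.5]
grip_width: 0.0427
gripper_force: 0.0
dp [-0.1853, 0.1121, 0.0303] rot [-0.0, -0.0, -0.0] yaw0 -4.9 tcp [0.5462 0.1922 0.0604] j7 -0.31 t 19.82
```

```bash
python3 -m handwheel '[{"dp":[-0.05,0.03,0],"delta_rot":[0,0,0]},{"dp":[-0.1,0.06,0],"delta_rot":[0,0,0]},{"dp":[-0.15,0.09,0],"delta_rot":[0,0,0]},{"dp":[-0.184,0.112,0],"delta_rot":[0,0,0]},{"dp":[-0.184,0.112,0],"delta_rot":[0,0,0]},{"dp":[-0.184,0.112,0],"delta_rot":[0,0,0]},{"dp":[-0.184,0.112,0],"delta_rot":[0,0,0]}]' 0.4
python3 - <<'E'
from h import *
f=vision.grab_frame("wrist");cv2.imwrite("pics/w8.png",f["img"])
T=f['world_from_camera'];F=210/np.tan(np.radians(f['fovy'])/2)
p=np.array([.642,-.001,.004]);c=T[:3,:3].T@(p-T[:3,3]);u,v=int(f['cx']+F*c[0]/-c[2]),int(f['cy']-F*c[1]/-c[2]);print("expected",u,v)
g=cv2.cvtColor(f["img"],cv2.COLOR_BGR2HSV);m=((g[...,1]<40)&(g[...,2]>130)).astype(np.uint8);m[:v-45]=0;m[v+45:]=0;m[:,:u-45]=0;m[:,u+45:]=0
n,l,s,cc=cv2.connectedComponentsWithStats(m)
for i in range(1,n):
    if s[i,4]>40: print(s[i],cc[i])
i=1+s[1:,4].argmax();x0,y0,w,h=s[i,:4]; q=ray(f,(x0+w/2-.5,y0+h/2-.5),.004);print("ring",q,"dia",np.linalg.norm(ray(f,(x0,y0+h/2),.004)-ray(f,(x0+w,y0+h/2),.004)))
go(q[0],q[1],-.028)
E
```

```text
clock: 20.7
tcp_pos: [0.6415, 0.0013, 0.0599]
orientation: [-2.311, -2.126, 0.001]
contact_force: [0.6, 0.8, -0.7]
grip_width: 0.0339
gripper_force: 0.0
expected 288 221
[272 205  29  29 256] [286.07421875 218.32421875]
ring [0.64056565 0.00115219 0.004     ] dia 0.020272492903993272
dp [-0.0001, -0.001, 0.0882] rot [-0.001, -0.001, -0.0] yaw0 -4.8 tcp [0.6417 0.0011 0.0602] j7 0.04 t 20.75
```

```bash
python3 -m handwheel '[{"dp":[0,-0.001,0.04],"delta_rot":[0,0,0]},{"dp":[0,-0.001,0.07],"delta_rot":[0,0,0]},{"dp":[0,-0.001,0.083],"delta_rot":[0,0,0]},{"dp":[0,-0.001,0.083],"delta_rot":[0,0,0]},{"dp":[0,-0.001,0.083],"delta_rot":[0,0,0]}]'; python3 -m handwheel '[{"dp":[0,0,0.001],"delta_rot":[0,0,0]},{"dp":[0,0,0.002],"delta_rot":[0,0,0]},{"dp":[0,0,0.002],"delta_rot":[0,0,0]},{"dp":[0,0,0.002],"delta_rot":[0,0,0]}]'
```

```text
clock: 21.38
tcp_pos: [0.6424, -0.0006, -0.0211]
orientation: [2.314, 2.123, 0.002]
contact_force: [0.8, 0.1, 0.7]
grip_width: 0.0343
gripper_force: 0.0
clock: 21.88
tcp_pos: [0.6414, -0.0007, -0.0242]
orientation: [2.315, 2.124, 0.0]
contact_force: [-0.3, 0.4, -0.0]
grip_width: 0.034
gripper_force: 0.0
```

```bash
python3 -m handwheel '[{"dp":[0,0,0.001],"delta_rot":[0,0,0]},{"dp":[0,0,0.002],"delta_rot":[0,0,0]},{"dp":[0,0,0.002],"delta_rot":[0,0,0]},{"dp":[0,0,0.002],"delta_rot":[0,0,0]}]'
```

```text
clock: 22.38
tcp_pos: [0.6414, -0.0007, -0.0263]
orientation: [-2.315, -2.124, 0.0]
contact_force: [-0.8, -0.8, -0.9]
grip_width: 0.0342
gripper_force: 0.0
```

```bash
python3 -m handwheel '[{"dp":[0.001,0,0.001],"delta_rot":[0,0,0]},{"dp":[0.0015,0,0.002],"delta_rot":[0,0,0]},{"dp":[0.0015,0,0.002],"delta_rot":[0,0,0]},{"dp":[0.0015,0,0.002],"delta_rot":[0,0,0]}]'
```

```text
clock: 22.88
tcp_pos: [0.6416, 0.0008, -0.0283]
orientation: [2.315, 2.124, 0.0]
contact_force: [-0.7, 0.4, -0.1]
grip_width: 0.0342
gripper_force: 0.0
```

```bash
python3 -m handwheel '[{"dp":[0,0,0],"delta_rot":[0,0,0]},{"dp":[0,0,0],"delta_rot":[0,0,0]},{"dp":[0,0,0],"delta_rot":[0,0,0]},{"dp":[0,0,0],"delta_rot":[0,0,0]},{"dp":[0,0,0],"delta_rot":[0,0,0]}]' 0 20
```

```text
clock: 23.5
tcp_pos: [0.6416, 0.0007, -0.0282]
orientation: [2.315, 2.124, 0.0]
contact_force: [-1.5, -0.3, 1.9]
grip_width: 0.0183
gripper_force: 19.7
```

```bash
python3 -m handwheel '[{"dp":[0,0,-0.02],"delta_rot":[0,0,0]},{"dp":[0,0,-0.055],"delta_rot":[0,0,0]},{"dp":[0,0,-0.055],"delta_rot":[0,0,0]},{"dp":[0,0,-0.055],"delta_rot":[0,0,0]}]'; python3 -c "
from h import *
go(.539,.0995,-.019)"
```

```text
clock: 24.0
tcp_pos: [0.6416, 0.001, 0.0273]
orientation: [2.315, 2.124, 0.001]
contact_force: [0.4, 1.0, -1.0]
grip_width: 0.0181
gripper_force: 19.6
dp [0.0893, -0.1107, 0.0462] rot [0.001, -0.0, 0.0] yaw0 -4.9 tcp [0.6416 0.001  0.0273] j7 0.06 t 24.0
```

```bash
python3 -m handwheel '[{"dp":[0.03,-0.035,0],"delta_rot":[0,0,0]},{"dp":[0.06,-0.075,0],"delta_rot":[0,0,0]},{"dp":[0.089,-0.111,0],"delta_rot":[0,0,0]},{"dp":[0.089,-0.111,0],"delta_rot":[0,0,0]},{"dp":[0.089,-0.111,0.01],"delta_rot":[0,0,0]},{"dp":[0.089,-0.111,0.01],"delta_rot":[0,0,0]},{"dp":[0.089,-0.111,0.01],"delta_rot":[0,0,0]}]'
python3 - <<'E'
from h import *
f=vision.grab_frame("wrist");cv2.imwrite("pics/w9.png",f["img"])
go(.539,.0995,-.0195)
E
```

```text
clock: 24.88
tcp_pos: [0.539, 0.0978, 0.0163]
orientation: [2.316, 2.122, -0.001]
contact_force: [0.0, -0.4, -0.1]
grip_width: 0.0179
gripper_force: 19.6
dp [0.0014, -0.0002, 0.036] rot [0.0, 0.0, -0.0] yaw0 -5.0 tcp [0.539  0.0981 0.0165] j7 -0.12 t 24.93
```

View pics/w9.png

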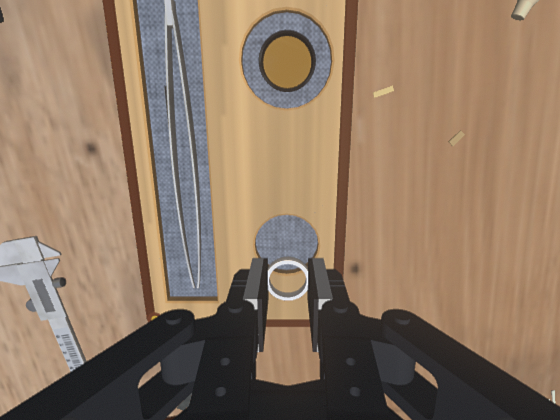

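The jar is centred in its well at (287,61) and the tweezers are in the groove. The ring is held at (288,281), with the small well at about (286,244).

Run:
```python
from h import *
f=vision.grab_frame("wrist")
w=ray(f,(286.5,244),.009);print(w)
for z in(.045,.048,.051):print(z,ray(f,(288,281),z),np.linalg.norm(ray(f,(266,281),z)-ray(f,(310,281),z)))
j=ray(f,(287,61),.013);W=ray(f,(286.5,59),.009);print("jar",j,"well",W)
```

```text
[0.53880503 0.09921483 0.009     ]
0.045 [0.53927893 0.0955774  0.045     ] 0.020568105278514295
0.048 [0.53941522 0.09721589 0.048     ] 0.020141498499045972
0.051 [0.5395515  0.09885437 0.051     ] 0.019714891719577646
jar [0.54732138 0.19363811 0.013     ] well [0.54719205 0.19497607 0.009     ]
```

```bash
python3 -m handwheel '[{"dp":[0.002,0,0.01],"delta_rot":[0,0,0]},{"dp":[0.002,0,0.025],"delta_rot":[0,0,0]},{"dp":[0.002,0,0.033],"delta_rot":[0,0,0]},{"dp":[0.002,0,0.036],"delta_rot":[0,0,0]},{"dp":[0.002,0,0.036],"delta_rot":[0,0,0]},{"dp":[0.002,0,0.036],"delta_rot":[0,0,0]}]' && python3 -m handwheel '[{"dp":[0,0,0],"delta_rot":[0,0,0]},{"dp":[0,0,0],"delta_rot":[0,0,0]},{"dp":[0,0,0],"delta_rot":[0,0,0]},{"dp":[0,0,0],"delta_rot":[0,0,0]},{"dp":[0,0,-0.04],"delta_rot":[0,0,0]},{"dp":[0,0,-0.09],"delta_rot":[0,0,0]},{"dp":[0,0,-0.09],"delta_rot":[0,0,0]},{"dp":[0,0,-0.09],"delta_rot":[0,0,0]}]' 0.4
python3 - <<'E'
from h import *
f=vision.grab_frame("wrist");cv2.imwrite("pics/w10.png",f["img"])
g=cv2.cvtColor(f["img"],cv2.COLOR_BGR2HSV)
T=f['world_from_camera'];F=210/np.tan(np.radians(f['fovy'])/2)
def px(p):
  c=T[:3,:3].T@(np.array(p)-T[:3,3]);return int(f['cx']+F*c[0]/-c[2]),int(f['cy']-F*c[1]/-c[2])
u,v=px([.5388,.0992,.007]);m=((g[...,1]<45)&(g[...,2]>150)).astype(np.uint8);m[:v-35]=0;m[v+35:]=0;m[:,:u-35]=0;m[:,u+35:]=0
ys,xs=np.nonzero(m);print("well px",u,v,"white box",xs.min(),xs.max(),ys.min(),ys.max(),len(xs));q=ray(f,((xs.min()+xs.max())/2,(ys.min()+ys.max())/2),.007);print(q)
go(.6475,-.145,.06,-17)
E
```

```text
clock: 25.72
tcp_pos: [0.5391, 0.101, -0.019]
orientation: [2.315, 2.124, 0.001]
contact_force: [-0.5, 0.8, -0.2]
grip_width: 0.0179
gripper_force: 19.6
clock: 26.72
tcp_pos: [0.5384, 0.1011, 0.0705]
orientation: [-2.314, -2.124, 0.0]
contact_force: [0.0, -0.2, -1.5]
grip_width: 0.034
gripper_force: 0.0
well px 287 217 white box 264 311 196 238 339
[0.53852762 0.09982847 0.007     ]
dp [-0.2357, 0.1302, 0.0098] rot [-0.001, 0.001, 0.211] yaw0 -4.9 tcp [0.538  0.101  0.0699] j7 -0.16 t 26.77
```

```bash
python3 -m handwheel '[{"dp":[-0.05,0.03,0],"delta_rot":[0,0,0.1]},{"dp":[-0.1,0.06,0],"delta_rot":[0,0,0.211]},{"dp":[-0.15,0.09,0],"delta_rot":[0,0,0.211]},{"dp":[-0.2,0.115,0],"delta_rot":[0,0,0.211]},{"dp":[-0.232,0.13,0],"delta_rot":[0,0,0.211]},{"dp":[-0.232,0.13,0],"delta_rot":[0,0,0.211]},{"dp":[-0.232,0.13,0],"delta_rot":[0,0,0.211]},{"dp":[-0.232,0.13,0],"delta_rot":[0,0,0.211]}]' 0.6
python3 - <<'E'
from h import *
a=cv2.imread("pics/w10.png");g=cv2.cvtColor(a,cv2.COLOR_BGR2HSV);m=((g[...,1]<40)&(g[...,2]>130)).astype(np.uint8)
n,l,s,c=cv2.connectedComponentsWithStats(m[175:260,240:340].copy());print("ring comps",[(x.tolist(),y.round(1).tolist()) for x,y in zip(s,c) if 20<x[4]<3000])
f=vision.grab_frame("wrist");cv2.imwrite("pics/w11.png",f["img"])
g=cv2.cvtColor(f["img"],cv2.COLOR_BGR2HSV); m=cv2.inRange(g,(45,90,40),(85,255,255))
n,l,s,c=cv2.connectedComponentsWithStats(m);i=1+s[1:,4].argmax();print(s[i])
v=g[...,2][l==i];print("V hist",np.histogram(v,8))
th=cv2.threshold(v.reshape(-1,1),0,255,cv2.THRESH_OTSU)[0]
p=np.argwhere((l==i)&(g[...,2]>th))[:,::-1].astype(np.float32)
r=cv2.minAreaRect(p);bx=cv2.boxPoints(r);w=np.array([ray(f,q,.041) for q in bx]);print(th,r,w.round(4)[:,:2].tolist(),"c",w.mean(0))
d=w[1:]-w[:-1];print(np.linalg.norm(d,axis=1),np.degrees(np.arctan2(d[:,1],d[:,0])))
go(w.mean(0)[0],w.mean(0)[1],-.015)
E
```

```text
clock: 27.78
tcp_pos: [0.6479, -0.1392, 0.0699]
orientation: [-2.522, -1.87, 0.001]
contact_force: [-0.5, 0.8, -0.0]
grip_width: 0.0509
gripper_force: 0.0
ring comps [([23, 21, 49, 44, 1439], [47.0, 43.1])]
[ 270  205   37   64 2092]
V hist (array([   1,    8,    8,   20,   51,  207, 1396,  401]), array([ 84.  ,  91.75,  99.5 , 107.25, 115.  , 122.75, 130.5 , 138.25,
       146.  ]))
125.0 ((288.5, 237.5), (35.0, 61.0), 0.0) [[0.6305, -0.1595], [0.6429, -0.1204], [0.6634, -0.1266], [0.6521, -0.166]] c [ 0.64723818 -0.14312824  0.041     ]
[0.04103893 0.02134269 0.04103214] [  72.36425054  -16.80419185 -105.92434204]
dp [-0.0039, 0.0004, 0.0852] rot [-0.001, -0.001, -0.0] yaw0 -16.9 tcp [ 0.6481 -0.1393  0.0702] j7 0.09 t 27.82
```

```bash
python3 -m handwheel '[{"dp":[-0.004,0,0.02],"delta_rot":[0,0,0]},{"dp":[-0.004,0,0.055],"delta_rot":[0,0,0]},{"dp":[-0.004,0,0.075],"delta_rot":[0,0,0]},{"dp":[-0.004,0,0.085],"delta_rot":[0,0,0]},{"dp":[-0.004,0,0.085],"delta_rot":[0,0,0]},{"dp":[-0.004,0,0.085],"delta_rot":[0,0,0]}]' && python3 -m handwheel '[{"dp":[0,0,0],"delta_rot":[0,0,0]},{"dp":[0,0,0],"delta_rot":[0,0,0]},{"dp":[0,0,0],"delta_rot":[0,0,0]},{"dp":[0,0,0],"delta_rot":[0,0,0]},{"dp":[0,0,0],"delta_rot":[0,0,0]},{"dp":[0,0,0],"delta_rot":[0,0,0]}]' 0 30; python3 -m handwheel '[{"dp":[0,0,-0.03],"delta_rot":[0,0,0]},{"dp":[0,0,-0.05],"delta_rot":[0,0,0]},{"dp":[0,0,-0.05],"delta_rot":[0,0,0]},{"dp":[0,0,-0.05],"delta_rot":[0,0,0]}]'; python3 -c "
from h import *
go(.5363,-.1191,.015,6.85)"
```

```text
clock: 28.58
tcp_pos: [0.648, -0.1454, -0.0134]
orientation: [2.525, 1.867, 0.002]
contact_force: [0.3, -0.9, 0.5]
grip_width: 0.0514
gripper_force: 0.0
clock: 29.32
tcp_pos: [0.6479, -0.1453, -0.0134]
orientation: [2.525, 1.868, 0.002]
contact_force: [-0.0, 0.0, 6.2]
grip_width: 0.0231
gripper_force: 30.9
clock: 29.82
tcp_pos: [0.6466, -0.1448, 0.035]
orientation: [-2.525, -1.868, 0.001]
contact_force: [-0.3, 0.0, -0.9]
grip_width: 0.0231
gripper_force: 30.0
dp [-0.0077, -0.113, 0.0201] rot [-0.001, -0.0, -0.416] yaw0 -17.0 tcp [ 0.6466 -0.1448  0.035 ] j7 0.12 t 29.82
```

```bash
python3 -m handwheel '[{"dp":[-0.002,-0.04,0],"delta_rot":[0,0,-0.15]},{"dp":[-0.005,-0.08,0],"delta_rot":[0,0,-0.3]},{"dp":[-0.008,-0.113,0],"delta_rot":[0,0,-0.416]},{"dp":[-0.008,-0.113,0],"delta_rot":[0,0,-0.416]},{"dp":[-0.008,-0.113,0],"delta_rot":[0,0,-0.416]},{"dp":[-0.008,-0.113,0],"delta_rot":[0,0,-0.416]}]'
python3 - <<'E'
from h import *
f=vision.grab_frame("wrist");cv2.imwrite("pics/w12.png",f["img"])
cv2.imwrite("pics/m12.png",np.hstack([cv2.resize(cv2.imread("pics/w10.png")[130:330,160:400],(400,333)),cv2.resize(f["img"][60:360,130:430],(400,400))[:333]]))
go(.5363,-.118,-.0085,6.85)
g=cv2.cvtColor(f["img"],cv2.COLOR_BGR2HSV)
# felt: bluish grey; report components
m=cv2.inRange(g,(95,25,70),(125,120,190));m=cv2.morphologyEx(m,cv2.MORPH_OPEN,np.ones((5,5)))
n,l,s,c=cv2.connectedComponentsWithStats(m)
for i in range(1,n):
  if s[i,4]>400: print("felt",s[i],c[i].round())
m=cv2.inRange(g,(45,90,40),(85,255,255));n,l,s,c=cv2.connectedComponentsWithStats(m);i=1+s[1:,4].argmax();print("wax",s[i])
T=f['world_from_camera'];F=210/np.tan(np.radians(f['fovy'])/2)
def px(p):
  c=T[:3,:3].T@(np.array(p)-T[:3,3]);return round(f['cx']+F*c[0]/-c[2],1),round(f['cy']-F*c[1]/-c[2],1)
a=np.radians(6.85);Rm=np.array([[np.cos(a),-np.sin(a)],[np.sin(a),np.cos(a)]])
for q in([.047,.031],[.005,.031],[.026,.031],[-.015,.09],[-.045,.09]): print("pred",q,px([*(Rm@q+[.5105,-.1242]),.009]))
E
```

```text
clock: 30.58
tcp_pos: [0.5378, -0.1199, 0.0355]
orientation: [2.086, 2.349, 0.0]
contact_force: [0.4, -0.7, -0.2]
grip_width: 0.0232
gripper_force: 30.1
dp [0.0021, -0.0012, 0.044] rot [0.0, 0.0, -0.001] yaw0 6.8 tcp [ 0.5377 -0.1199  0.0355] j7 0.44 t 30.62
felt [  155    75    66   245 10992] [190. 190.]
felt [ 249  182   68   76 2870] [279. 207.]
felt [  9 315  42  55 866] [ 37. 340.]
wax [ 258  253   58   94 5093]
pred [0.047, 0.031] (np.float64(319.4), np.float64(186.3))
pred [0.005, 0.031] (np.float64(248.4), np.float64(186.3))
pred [0.026, 0.031] (np.float64(283.9), np.float64(186.3))
pred [-0.015, 0.09] (np.float64(207.8), np.float64(79.8))
pred [-0.045, 0.09] (np.float64(152.3), np.float64(79.8))
```

```bash
python3 -m handwheel '[{"dp":[0.0005,-0.0015,0.01],"delta_rot":[0,0,0]},{"dp":[0.0005,-0.0015,0.025],"delta_rot":[0,0,0]},{"dp":[0.0005,-0.0015,0.035],"delta_rot":[0,0,0]},{"dp":[0.0005,-0.0015,0.041],"delta_rot":[0,0,0]},{"dp":[0.0005,-0.0015,0.044],"delta_rot":[0,0,0]},{"dp":[0.0005,-0.0015,0.044],"delta_rot":[0,0,0]},{"dp":[0.0005,-0.0015,0.044],"delta_rot":[0,0,0]}]'
```

```text
clock: 31.5
tcp_pos: [0.5356, -0.1195, -0.008]
orientation: [2.085, 2.349, 0.001]
contact_force: [-0.2, 0.4, -0.7]
grip_width: 0.0233
gripper_force: 30.1
```

```bash
python3 -m handwheel '[{"dp":[0,0,0.001],"delta_rot":[0,0,0]},{"dp":[0,0,0.002],"delta_rot":[0,0,0]},{"dp":[0,0,0.002],"delta_rot":[0,0,0]}]' && python3 -m handwheel '[{"dp":[0,0,0],"delta_rot":[0,0,0]},{"dp":[0,0,0],"delta_rot":[0,0,0]},{"dp":[0,0,0],"delta_rot":[0,0,0]},{"dp":[0,0,0],"delta_rot":[0,0,0]},{"dp":[0,0,0],"delta_rot":[0,0,0]},{"dp":[0,0,-0.04],"delta_rot":[0,0,0]},{"dp":[0,0,-0.1],"delta_rot":[0,0,0]},{"dp":[0,0,-0.1],"delta_rot":[0,0,0]},{"dp":[0,0,-0.1],"delta_rot":[0,0,0]}]' 0.5
python3 - <<'E'
from h import *
f=vision.grab_frame("wrist");cv2.imwrite("pics/w13.png",f["img"])
g=cv2.cvtColor(f["img"],cv2.COLOR_BGR2HSV);m=cv2.inRange(g,(45,90,40),(85,255,255));n,l,s,c=cv2.connectedComponentsWithStats(m);i=1+s[1:,4].argmax();x,y,w,h=s[i,:4];print("wax",s[i],ray(f,(x+w/2,y+h/2),.044))
m=cv2.inRange(g,(95,25,70),(125,120,190));m=cv2.morphologyEx(m,cv2.MORPH_OPEN,np.ones((5,5)));n,l,s,c=cv2.connectedComponentsWithStats(m)
for i in range(1,n):
  if s[i,4]>200: print("felt",s[i],c[i].round())
# file grasp: origin end->grasp at +38 from mid toward the handle, top-frame
a=np.array([.4981,-.3577]);d=np.radians(-101.2);q=a+.038*np.array([np.cos(d),np.sin(d)])+[0,.002];print("grasp",q)
go(q[0],q[1],.05,-11.2)
E
```

```text
clock: 31.88
tcp_pos: [0.5352, -0.1194, -0.0103]
orientation: [-2.085, -2.35, -0.0]
contact_force: [0.3, -0.2, -0.8]
grip_width: 0.0229
gripper_force: 30.1
clock: 33.0
tcp_pos: [0.5351, -0.1192, 0.0897]
orientation: [-2.085, -2.35, -0.001]
contact_force: [-0.2, 0.3, -1.1]
grip_width: 0.0425
gripper_force: 0.0
wax [ 271  191   33   59 1820] [ 0.53526824 -0.11706538  0.044     ]
felt [ 187   83   49  191 6841] [212. 172.]
felt [260 168  20  74 805] [267. 199.]
felt [281 168  34  69 848] [305. 196.]
felt [ 56 266  22  20 208] [ 66. 275.]
felt [ 82 281  14  43 457] [ 89. 301.]
grasp [ 0.49071909 -0.3929763 ]
dp [-0.2667, -0.0759, 0.0389] rot [-0.001, -0.0, 0.315] yaw0 6.8 tcp [ 0.5345 -0.1191  0.089 ] j7 0.41 t 33.05
```

```bash
python3 -m handwheel '[{"dp":[-0.055,-0.015,0],"delta_rot":[0,0,0.15]},{"dp":[-0.11,-0.03,0],"delta_rot":[0,0,0.315]},{"dp":[-0.165,-0.045,0],"delta_rot":[0,0,0.315]},{"dp":[-0.22,-0.06,0],"delta_rot":[0,0,0.315]},{"dp":[-0.267,-0.076,0],"delta_rot":[0,0,0.315]},{"dp":[-0.267,-0.076,0.03],"delta_rot":[0,0,0.315]},{"dp":[-0.267,-0.076,0.03],"delta_rot":[0,0,0.315]},{"dp":[-0.267,-0.076,0.03],"delta_rot":[0,0,0.315]},{"dp":[-0.267,-0.076,0.03],"delta_rot":[0,0,0.315]}]' 0.4
python3 - <<'E'
from h import *
f=vision.grab_frame("wrist");I=f["img"]
w10=cv2.imread("pics/w10.png")
cv2.imwrite("pics/m14.png",np.hstack([cv2.resize(I[0:400,100:500],(540,540)),np.vstack([cv2.resize(w10[180:255,245:335],(255,212)),cv2.resize(cv2.imread("pics/w13.png")[130:280,180:360],(255,212))])[:424] if 0 else cv2.resize(np.vstack([cv2.resize(w10[180:255,245:335],(255,212)),cv2.resize(cv2.imread("pics/w13.png")[130:280,180:360],(255,212))]),(255,540))]))
go(.4907,-.393,-.028,-11.2)
E
```

```text
clock: 34.17
tcp_pos: [0.4924, -0.393, 0.0604]
orientation: [2.426, 1.995, 0.001]
contact_force: [-0.5, 0.5, -0.9]
grip_width: 0.0342
gripper_force: 0.0
dp [-0.0002, -0.0017, 0.0885] rot [0.001, 0.0, 0.001] yaw0 -11.2 tcp [ 0.4923 -0.3931  0.0605] j7 0.66 t 34.23
```

View pics/m14.png

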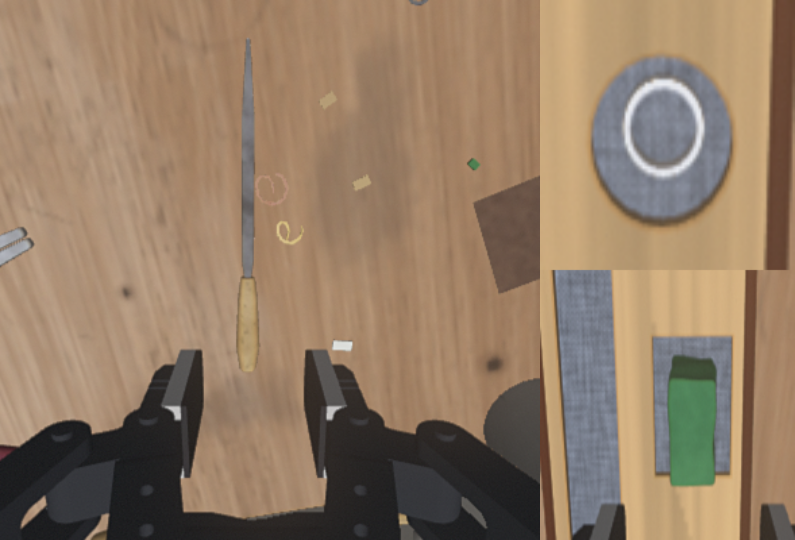

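The ring lies flat in its well and the wax stands in the rectangular well. The file's tip is at (283,30), the handle junction at (283,206) and the end at (283.5,274). I'll compute the grasp from these.

Run:
```python
from h import *
f=vision.grab_frame("wrist")
a=ray(f,(283,29.6),.004);j=ray(f,(283,206),.006);e=ray(f,(283.6,274),.008)
d=(e-a)[:2];L=np.linalg.norm(d);u=d/L;q=e[:2]-.043*u;print(a,j,e,L,np.linalg.norm(e-j),np.degrees(np.arctan2(u[1],u[0])),q, a[:2]+.119*u, j[:2]+.009*u)
go(q[0],q[1],-.028,-11.2)
```

```text
[ 0.51275634 -0.27585379  0.004     ] [ 0.49129593 -0.38313956  0.006     ] [ 0.48177935 -0.43299074  0.008     ] 0.16016114988208263 0.0507907919206504 -101.15193697485279 [ 0.49009604 -0.39080267] [ 0.48974039 -0.3926068 ] [ 0.48955523 -0.39196962]
dp [0.0019, -0.0027, 0.0885] rot [0.001, 0.0, 0.001] yaw0 -11.2 tcp [ 0.4923 -0.3932  0.0605] j7 0.66 t 34.27
```

```bash
python3 -m handwheel '[{"dp":[0.001,-0.0025,0.04],"delta_rot":[0,0,0]},{"dp":[0.001,-0.0025,0.07],"delta_rot":[0,0,0]},{"dp":[0.001,-0.0025,0.083],"delta_rot":[0,0,0]},{"dp":[0.001,-0.0025,0.087],"delta_rot":[0,0,0]},{"dp":[0.001,-0.0025,0.0875],"delta_rot":[0,0,0]},{"dp":[0.001,-0.0025,0.0875],"delta_rot":[0,0,0]},{"dp":[0.001,-0.0025,0.0875],"delta_rot":[0,0,0]}]' && python3 -m handwheel '[{"dp":[0,0,0],"delta_rot":[0,0,0]},{"dp":[0,0,0],"delta_rot":[0,0,0]},{"dp":[0,0,0],"delta_rot":[0,0,0]},{"dp":[0,0,0],"delta_rot":[0,0,0]},{"dp":[0,0,0],"delta_rot":[0,0,0]}]' 0 40; python3 -m handwheel '[{"dp":[0,0,-0.03],"delta_rot":[0,0,0]},{"dp":[0,0,-0.08],"delta_rot":[0,0,0]},{"dp":[0,0,-0.08],"delta_rot":[0,0,0]},{"dp":[0,0,-0.08],"delta_rot":[0,0,0]}]'
python3 - <<'E'
from h import *
a=np.radians(6.85);Rm=np.array([[np.cos(a),-np.sin(a)],[np.sin(a),np.cos(a)]])
q=Rm@[-.03,-.038]+[.5105,-.1215];print(q)
go(q[0],q[1],.04,6.85)
E
```

```text
clock: 35.15
tcp_pos: [0.4897, -0.3924, -0.027]
orientation: [2.427, 1.993, 0.001]
contact_force: [-0.5, -0.5, -0.3]
grip_width: 0.0339
gripper_force: 0.0
clock: 35.78
tcp_pos: [0.4895, -0.3922, -0.0274]
orientation: [2.428, 1.993, 0.0]
contact_force: [-0.6, 0.7, 6.2]
grip_width: 0.0107
gripper_force: 39.2
clock: 36.28
tcp_pos: [0.489, -0.3916, 0.0517]
orientation: [-2.427, -1.993, -0.0]
contact_force: [-0.8, 0.9, -0.9]
grip_width: 0.0103
gripper_force: 39.3
[ 0.48524642 -0.16280686]
dp [0.2237, -0.0482, 0.0118] rot [-0.0, -0.0, -0.315] yaw0 -11.2 tcp [ 0.489  -0.3916  0.0517] j7 0.66 t 36.27
```

```bash
python3 -m handwheel '[{"dp":[0.055,-0.012,0],"delta_rot":[0,0,-0.1]},{"dp":[0.11,-0.024,0],"delta_rot":[0,0,-0.2]},{"dp":[0.165,-0.036,0],"delta_rot":[0,0,-0.315]},{"dp":[0.224,-0.048,0],"delta_rot":[0,0,-0.315]},{"dp":[0.224,-0.048,0],"delta_rot":[0,0,-0.315]},{"dp":[0.224,-0.048,0.02],"delta_rot":[0,0,-0.315]},{"dp":[0.224,-0.048,0.04],"delta_rot":[0,0,-0.315]},{"dp":[0.224,-0.048,0.04],"delta_rot":[0,0,-0.315]},{"dp":[0.224,-0.048,0.04],"delta_rot":[0,0,-0.315]}]'
python3 - <<'E'
from h import *
go(.4852,-.1628,-.0195,6.85)
f=vision.grab_frame("wrist");cv2.imwrite("pics/w15.png",f["img"])
g=cv2.cvtColor(f["img"],cv2.COLOR_BGR2HSV);T=f['world_from_camera'];F=210/np.tan(np.radians(f['fovy'])/2)
m=cv2.inRange(g,(95,25,70),(125,120,190));m=cv2.morphologyEx(m,cv2.MORPH_OPEN,np.ones((3,3)))
for row in(40,70,100,130,160,190,220):
  x=np.nonzero(m[row])[0];
  if len(x): 
    # runs
    r=np.split(x,np.nonzero(np.diff(x)>1)[0]+1); print(row,[(int(k[0]),int(k[-1])) for k in r if len(k)>3])
def px(p):
  c=T[:3,:3].T@(np.array(p)-T[:3,3]);return [round(float(f['cx']+F*c[0]/-c[2]),1),round(float(f['cy']-F*c[1]/-c[2]),1)]
a=np.radians(6.85);Rm=np.array([[np.cos(a),-np.sin(a)],[np.sin(a),np.cos(a)]])
print("groove pred",[px([*(Rm@q+[.5105,-.1215]),.009]) for q in([-.045,.09],[-.015,.09])])
o=status.get_obs()["tcp_pos"];h=o[2]+.03
print("file tip pred",px([*(Rm@[0,.119]+o[:2]),h+.002]))
c=m.any(1);print("felt first row near groove",np.nonzero(m[:,200:380].sum(1)>20)[0][:1])
E
```

```text
clock: 37.4
tcp_pos: [0.4855, -0.1637, 0.0121]
orientation: [-2.086, -2.348, 0.001]
contact_force: [-0.5, -0.3, -0.0]
grip_width: 0.01
gripper_force: 39.3
dp [0.001, -0.0002, 0.0316] rot [-0.001, 0.0, -0.002] yaw0 6.8 tcp [ 0.4855 -0.1637  0.0121] j7 0.58 t 37.4
40 [(253, 281), (294, 314)]
70 [(254, 280), (296, 314)]
100 [(255, 279), (296, 313)]
130 [(256, 279), (296, 313), (355, 359), (361, 368), (372, 382), (384, 433)]
160 [(257, 280), (296, 312), (354, 370)]
190 [(258, 279), (296, 312), (352, 369)]
220 [(259, 280), (295, 311), (351, 359), (362, 373)]
groove pred [[252.1, -20.1], [319.9, -20.2]]
file tip pred [287.1, -22.0]
felt first row near groove [0]
```

```bash
python3 -m handwheel '[{"dp":[0.001,-0.001,0.01],"delta_rot":[0,0,0]},{"dp":[0.001,-0.001,0.022],"delta_rot":[0,0,0]},{"dp":[0.001,-0.001,0.029],"delta_rot":[0,0,0]},{"dp":[0.001,-0.001,0.0315],"delta_rot":[0,0,0]},{"dp":[0.001,-0.001,0.0315],"delta_rot":[0,0,0]},{"dp":[0.001,-0.001,0.0315],"delta_rot":[0,0,0]}]' && python3 -m handwheel '[{"dp":[0,0,0],"delta_rot":[0,0,0]},{"dp":[0,0,0],"delta_rot":[0,0,0]},{"dp":[0,0,0],"delta_rot":[0,0,0]},{"dp":[0,0,0],"delta_rot":[0,0,0]},{"dp":[0,0,-0.04],"delta_rot":[0,0,0]},{"dp":[-0.04,0,-0.1],"delta_rot":[0,0,0]},{"dp":[-0.1,0,-0.15],"delta_rot":[0,0,0]},{"dp":[-0.16,0,-0.15],"delta_rot":[0,0,0]},{"dp":[-0.2,0,-0.15],"delta_rot":[0,0,0]},{"dp":[-0.2,0,-0.15],"delta_rot":[0,0,0]}]' 0.3
python3 - <<'E'
from h import *
w=vision.grab_frame("wrist");cv2.imwrite("pics/w16.png",w["img"])
t=vision.grab_frame("top")["img"];cv2.imwrite("pics/t16.png",t);t0=cv2.imread("pics/top0.png")
for n,(x0,x1,y0,y1) in dict(emery=(140,170,165,190),loupe=(365,392,160,185)).items():
    print(n,"change",cv2.absdiff(t[y0:y1,x0:x1],t0[y0:y1,x0:x1]).mean())
# needle file: wood handle and blade within the groove, not-felt pixels, mapped to tray frame by warping top view
f=vision.grab_frame("top");T=f["world_from_camera"];F=210/np.tan(np.radians(f["fovy"])/2)
def px(p):
  c=T[:3,:3].T@(np.array(p)-T[:3,3]);return [f['cx']+F*c[0]/-c[2],f['cy']-F*c[1]/-c[2]]
for n,yaw,tr in(("solder",-4.89,[.518,.1454]),("wax",6.85,[.5105,-.1242])):
    a=np.radians(yaw);Rm=np.array([[np.cos(a),-np.sin(a)],[np.sin(a),np.cos(a)]])
    H=cv2.getPerspectiveTransform(np.float32([px([*(Rm@[x,y]+tr),.009]) for x,y in((-.059,.102),(-.059,-.102),(.059,-.102),(.059,.102))]),np.float32([[0,354],[612,354],[612,0],[0,0]]))
    cv2.imwrite(f"pics/rect_{n}.png",cv2.warpPerspective(f["img"],H,(612,354)))
go(.4855,-.16,.1)
g=cv2.cvtColor(cv2.imread("pics/rect_wax.png"),cv2.COLOR_BGR2HSV)[222:312,36:576]
nf=~((g[...,0]>95)&(g[...,0]<125)&(g[...,1]>25)); nf[:8]=0;nf[-8:]=0;nf[:,:8]=0;nf[:,-8:]=0
ys,xs=np.nonzero(nf);print("tool px x",np.percentile(xs,[1,99])/3-90,"y",np.percentile(ys,[2,50,98])/3-15,len(xs))
l=np.polyfit(xs,ys,1) if len(xs)>50 else 0;print(l)
E
```

```text
clock: 38.2
tcp_pos: [0.4849, -0.1622, -0.0191]
orientation: [2.085, 2.349, 0.0]
contact_force: [-0.5, 0.2, -0.3]
grip_width: 0.0104
gripper_force: 39.3
clock: 39.45
tcp_pos: [0.5071, -0.3667, 0.1314]
orientation: [2.092, 2.34, -0.004]
contact_force: [0.2, 0.7, -0.1]
grip_width: 0.0256
gripper_force: 0.0
emery change 0.42488888888888887
loupe change 0.4276543209876543
dp [0.2007, 0.0013, 0.0304] rot [-0.001, -0.002, -0.0] yaw0 6.8 tcp [ 0.5081 -0.3595  0.13  ] j7 0.84 t 39.6
tool px x [-80.33333333  86.33333333] y [-9.         -1.33333333 12.        ] 15608
[4.18640917e-03 4.12755120e+01]
```

Run:
```python
import cv2,numpy as np
for n,(y0,y1,x0,x1) in dict(wax=(222,312,36,576),solder=(222,312,54,558)).items():
    im=cv2.imread(f"pics/rect_{n}.png");g=cv2.cvtColor(im,cv2.COLOR_BGR2HSV)[y0:y1,x0:x1].astype(int)
    felt=np.median(g.reshape(-1,3),0);print(n,felt)
    for a in range(20,x1-x0-20,60):
        c=im[y0:y1,x0+a:x0+a+30].astype(float).mean(1);d=np.abs(c-np.median(c,0)).sum(1)
        k=np.nonzero(d[6:-6]>25)[0]+6;print(a,(k.min()/3-15,k.max()/3-15) if len(k) else None,end=" ")
    print()
```

```text
wax [106.  32. 123.]
20 None 80 (np.float64(1.6666666666666679), np.float64(1.6666666666666679)) 140 None 200 None 260 (np.float64(-5.333333333333334), np.float64(0.6666666666666661)) 320 (np.float64(-0.3333333333333339), np.float64(2.666666666666668)) 380 (np.float64(-6.0), np.float64(3.333333333333332)) 440 (np.float64(-13.0), np.float64(11.0)) 500 None 
solder [106.  30. 126.]
20 (np.float64(-5.666666666666666), np.float64(0.3333333333333339)) 80 (np.float64(-5.666666666666666), np.float64(-4.333333333333334)) 140 None 200 None 260 (np.float64(-9.333333333333332), np.float64(3.333333333333332)) 320 (np.float64(-7.0), np.float64(3.333333333333332)) 380 (np.float64(-7.333333333333333), np.float64(-5.666666666666666)) 440 (np.float64(-5.333333333333334), np.float64(1.3333333333333321))
```

Run:
```python
import cv2,numpy as np
g=cv2.cvtColor(cv2.imread("pics/rect_wax.png"),cv2.COLOR_BGR2HSV)[222:312,36:576]
m=((g[...,0]<30)&(g[...,1]>55)).astype(np.uint8);n,l,s,c=cv2.connectedComponentsWithStats(m)
for i in range(1,n):
    if s[i,4]>150: x,y,w,h,a=s[i];print("x mm",x/3-90,(x+w)/3-90,"lat",y/3-15,(y+h)/3-15,a)
from h import *
w=cv2.imread("pics/w16.png");f=vision.grab_frame("wrist")
g=cv2.cvtColor(w,cv2.COLOR_BGR2HSV);T=f['world_from_camera'];F=210/np.tan(np.radians(f['fovy'])/2)
a=np.radians(6.85);Rm=np.array([[np.cos(a),-np.sin(a)],[np.sin(a),np.cos(a)]])
def px(p):
  c=T[:3,:3].T@(np.array(p)-T[:3,3]);return [f['cx']+F*c[0]/-c[2],f['cy']-F*c[1]/-c[2]]
H=cv2.getPerspectiveTransform(np.float32([px([*(Rm@q+[.5105,-.1215]),.009]) for q in([-.05,.0],[-.05,-.095],[-.01,-.095],[-.01,0])]),np.float32([[0,120],[285,120],[285,0],[0,0]]))
print("wrist px of groove end",px([*(Rm@[-.03,-.09]+[.5105,-.1215]),.009]))
v=cv2.cvtColor(cv2.warpPerspective(f["img"],H,(285,120)),cv2.COLOR_BGR2HSV)
m=((v[...,0]<30)&(v[...,1]>55)).astype(np.uint8);m[:17]=0;m[103:]=0;m[:,268:]=0
n,l,s,c=cv2.connectedComponentsWithStats(m)
for i in range(1,n):
    if s[i,4]>150: x,y,w,h,a=s[i];print("wrist: tray y",-x/3,-(x+w)/3,"tray x",-10-y/3,-10-(y+h)/3,a)
```

```text
x mm 78.66666666666666 90.0 lat -15.0 15.0 428
x mm 27.66666666666667 78.66666666666666 lat -6.666666666666666 4.666666666666668 4068
wrist px of groove end [np.float64(288.13057380267804), np.float64(7.609155800625672)]
```

All five things check out in their wells: the file handle reads y −28 to −79 mm in its groove, about 1 mm off centre. The loupe and emery block haven't moved.

```bash
python3 -c "
from bench import r
print(r.hand_in())"
```

```text
the job is handed in; nothing more can be done
None
```

Both kits are made up and handed in at about 40 s; by my camera checks all five items lie in their own wells and the loupe and emery block are unmoved, but the hand-in returned no verdict.

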